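# Move a hang-on button bin from the storage rail to the job rail

## Robot

A 6-joint arm with a two-finger parallel gripper is mounted at the origin on the work surface. World frame = base frame: x ahead of the robot, y to its left, z up, the work surface at z = 0. Lengths are in m, angles in degrees, forces in N, time in s.
With the tool pointing down it reaches from about 0.375 to 0.9 m from the base axis. Payload 3.1 kg.
Tool frame: the origin (TCP) lies on the centre line of the jaws, within the pads' length; the fingertips stand 19 mm ahead of it and the grasp point (between the pads) is the TCP; z points along the fingers, y is the direction in which the jaws open and shut (so a half turn about z gives the same grasp; the last joint's range is limited). The gripper opens to 87 mm and grips with 3 to 60 N. Pads are 19 mm wide; open, the fingers measure 117 mm over their backs; the gripper's body (75 mm by 190 mm) begins 51 mm behind the grasp point.
Start: joints at [60.189, 30.224, 82.088, -0, 67.689, -10.227], TCP at [0.209, 0.589, 0.208] pointing down, gripper open.
Joint ranges: [-176.69, 176.69], [-43.24, 126.21], [12.49, 139.97], [-82, 262], [0, 151.66], [-163.58, 163.58]. Speed limits (degrees/s): [159.86, 159.86, 180, 180, 180, 180].

## Interface

Orientations are given as a 3x3 rotation matrix whose columns are the frame's x, y, z axes.
In Python, from rig import bot gives the robot as it stands.
- The arm moves only by the tool carry_out, never from a script. Its argument "targets" is a list of rows, each a list of 6 numbers: the shift along the tool's x, y, z each as a share of 200 mm, from -1 to 1, then the turn, a rotation vector about the tool's x, y, z each as a share of pi/2 rad, from -1 to 1. In form: [[dx, dy, dz, ax, ay, az], ...]. A call has 1 to 20 rows; each row is the pose to reach, as a shift and turn from the pose measured when the call began, along the tool's axes at that moment; what a row does not reach only later rows make up. A row lasts 1/8 s, in which the tool goes at most 62.5 mm and 10.7 degrees, less where a joint would pass 70% of its speed; a pose out of reach is approached as far as the arm can. A call with a number of a shift or a turn outside -1 to 1 is refused whole. A call with a gripper value outside its range is refused whole. "jaw" is the gripper's target within -1 to 1 (fully open at 1, half-way at 0, shut at -1), set as the call begins (left out, the last holds). The fingers move at their own pace and stop on an object; the grip force is fixed at half the most. Time passes only in rows, so rows that repeat a pose let the fingers close. It gives the time, the measured TCP pose, the force and the opening at its end, in the units of the state.
- bot.read_state(): the state, without advancing time (a new reading comes with each control period).
- bot.capture(name): name is "scene" or "top" or "wrist"; returns the picture (384x512x3 uint8, blue, green, red); there is no depth.
- bot.camera_info(name): a dict with "camera_matrix" (3x3 intrinsics, pixels), "k1" (the pictures are not rectified: a ray, as slopes to the right and down, at radius r is drawn at 1 + k1 r^2 times it, then the intrinsics apply), "view" (4x4, takes a point from world to camera coordinates); the wrist camera has in their place "mount" (4x4, takes a point from camera to tool coordinates, whose origin is the TCP and whose axes are the flange's). Camera axes: x right, y down, z forward; pixel columns grow to the right and rows downward; lengths in m; the calibration is good to about 2 mm. A picture is of the moment at which its call begins: read the wrist's pose just before it. camera_info takes no time and is no camera call.
- bot.hand_in(): hands the job in, once; it reports no verdict.
The state is a dict: "time_s": time; "joint_positions": joint angles; "qvel": joint speeds; "tau": joint torques, N m; "position": TCP position; "tcp_rot": TCP orientation; "force": force on the tool from outside, world axes, zero at the start; "moment": the same for the moment, N m; "opening": opening from 0.0 (shut) to 1.0 (fully open).
Only numpy, scipy, OpenCV 4.12 (cv2) and the standard library are available. Lean on these libraries where they do the work, as an engineer would, in place of code of your own. Each camera call takes 0.05 s, during which the arm holds its last target.

## Task

The red bin of buttons hangs on the tall storage rail between or beside two other bins and is wanted at the low, empty job rail with the yellow end caps. Tip its front end up until the toe under the bar comes free, lift its lip off the bar, and hang it on the job rail, lip over the bar and toe under it, so that it hangs level and fully home; do not tip it so far that buttons spill. Leave the other bins, the thread cone and the tape measure where they are.

Things in the scene. Friction and masses are not known exactly. Their poses are not given: they have to be found in the camera images.
- red_bin: Loose red bin, 110 mm deep (x) x 50 wide (y) x 60 high (z), 3 mm walls, front wall 40 mm high, full of buttons (fixed in it); 150 to 310 g. Origin: centre of underside; x points from its front end (robot side) to its back, z up; it hangs level to 3 degrees. Grip it across its 50 mm width from above. On its back (x = 55 mm) is a 40 mm wide steel hook, a C open to the rear: top plate, lip and toe.
- red_bin_hook (a point): Underside of the red bin's hook top plate (3 mm thick), above the middle of the bar: 60.9 mm behind and 58 mm above the bin's origin. Axes as the bin's. Home, this plate lies on the bar's top and the bin's back bears on the bar's front; the play is 1.8 mm.
- red_bin_lip (a point): Lower end of the hook's lip, which hangs down behind the bar: the lip's inner face is 11.8 mm behind the bin's back for 4 mm down from the top plate's underside, then flares away rearward by 35 degrees to this end, 11 mm below the top plate's underside. Lifting 20 mm brings it over the bar.
- red_bin_toe (a point): Rear upper edge of the toe, a 3 mm plate that reaches 8 mm under the bar from the bin's back, 5 mm below the bar's underside: it blocks a straight lift or pull. With the front end tipped up 20 to 35 degrees about the bar's top rear edge, the toe stands clear in front of the bar and the bin lifts straight up; hanging it up is the reverse.
- blue_bin: Loose blue bin of the same make with bobbins, hung on the storage rail; same size and frame as the red bin.
- green_bin: Loose green bin of the same make with beads, hung on the storage rail; same size and frame as the red bin.
- storage_rail: Fixed stand: flat aluminium bar 360 mm long, 10 thick, 40 high, black end caps, top 220 mm above the bench, on stand-offs 18 mm in front of two grey posts (25 mm wide, lower than the bar's top). Origin: on the bench below the bar's middle; y along the bar, x away from the robot's side, z up. Three bins hang on it, at least 95 mm from centre to centre.
- storage_rail_bar (a point): Middle of the storage bar's top face, midway through its thickness; axes as the stand's.
- job_rail: Fixed stand like the storage rail but lower and shorter: bar 220 mm long, 10 mm thick, 40 mm high with yellow end caps, its top 160 mm above the bench; empty. Origin: on the bench below the bar's middle; y along the bar, x away from the robot's side. A bin may hang anywhere along it, clear of the end caps.
- job_rail_bar (a point): Middle of the job bar's top face, midway through its thickness; axes as the stand's.
- thread_cone: Loose yellow thread cone standing on the bench, 54 mm across the foot, 92 mm high. Origin: centre of its underside.
- tape_measure: Loose white round tape measure lying on the bench, 60 mm across, 22 mm high. Origin: centre of its underside.
Not all that is in view belongs to the job. Leave any green or turquoise look-alike of the job_rail alone.

How it is judged:
By the outcome, as a careful person would: the job done as asked, in the order asked, and still so for the second after the job is handed in, with the robot touching nothing.
It also fails if it takes over 61 s, if anything falls off the work surface, if the arm or the gripper's body presses on something with over 40 N, if the wrist force passes 120 N, or if a joint passes its speed limit or range.

## Working session

There is one attempt and no reset: what is moved stays moved. The work goes in short steps, Python scripts to look and compute and a tool call to move; the robot and the scene stay as the last step left them, time stands still between calls to the robot, and variables do not carry over. Pictures are saved under pics/ and viewed, and the job is handed in when it is done.

Besides the shell and the picture viewer there is one more tool, called after "Emit:" as name([rows], argument=value, ...), one row to a line, values as JSON. carry_out: Moves the arm, as the interface text tells. Shift numbers are shares of 200 mm and turn numbers shares of pi/2 rad, none past 1 either way. Its arguments: {"type":"object","properties":{"targets":{"type":"array"},"jaw":{"type":"number"}},"required":["targets"]}

```bash
mkdir -p pics; ls; python3 - <<'E'
from rig import bot
import cv2
s=bot.read_state();print(s)
for n in ["scene","top","wrist"]:
    print(n,bot.camera_info(n))
    cv2.imwrite(f"pics/{n}0.png",bot.capture(n))
E
```

```text
pics
{'time_s': 0.0, 'joint_positions': array([ 6.01901173e+01,  3.02774618e+01,  8.21554844e+01,  7.90013041e-04,
        6.76878654e+01, -1.02269976e+01]), 'qvel': array([-0.05863858, -0.00894639,  0.01906096, -0.03523609, -0.01984268,
        0.10078629]), 'tau': array([-2.45559793e-03, -4.40048826e+01, -1.76587880e+01,  6.32289983e-02,
        5.81479899e-02, -1.44207370e-04]), 'position': array([0.20907029, 0.58820404, 0.20739279]), 'tcp_rot': array([[-9.42155650e-01,  3.35174000e-01, -1.05928259e-03],
       [ 3.35175450e-01,  9.42153965e-01, -1.82321253e-03],
       [ 3.86913857e-04, -2.07279550e-03, -9.99997777e-01]]), 'force': array([-0.48416597,  0.13311924, -0.03491494]), 'moment': array([-0.01762504,  0.03640222,  0.07097136]), 'opening': 1.0000678857180612}
scene {'camera_matrix': array([[381.70188316,   0.        , 250.19331575],
       [  0.        , 381.70188316, 197.18623005],
       [  0.        ,   0.        ,   1.        ]]), 'k1': 0.037011690815644975, 'view': array([[ 0.10168342,  0.99477957, -0.00860754,  0.01394756],
       [ 0.66520076, -0.07442335, -0.742946
[... 457 characters left out ...]
628 ,  0.43702222],
       [ 0.0963332 , -0.00821658, -0.99531523,  1.50509855],
       [ 0.        ,  0.        ,  0.        ,  1.        ]])}
wrist {'camera_matrix': array([[276.70086691,   0.        , 253.96890361],
       [  0.        , 276.70086691, 195.54443842],
       [  0.        ,   0.        ,   1.        ]]), 'k1': -0.0596480322015714, 'mount': array([[-8.81921917e-04, -9.53420577e-01, -3.01642878e-01,
         8.41276169e-02],
       [ 9.99999491e-01, -6.93293126e-04, -7.32394338e-04,
         2.02071083e-04],
       [ 4.89152898e-04, -3.01643370e-01,  9.53420704e-01,
        -1.76418832e-01],
       [ 0.00000000e+00,  0.00000000e+00,  0.00000000e+00,
         1.00000000e+00]])}
```

View pics/scene0.png

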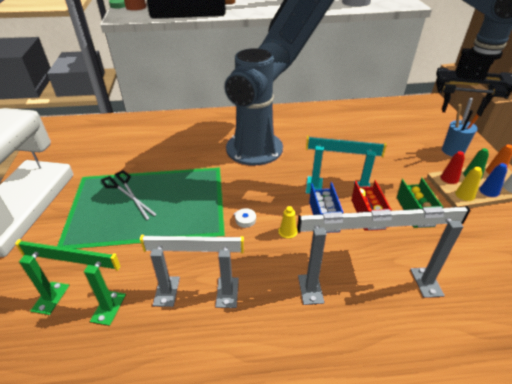

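View pics/top0.png

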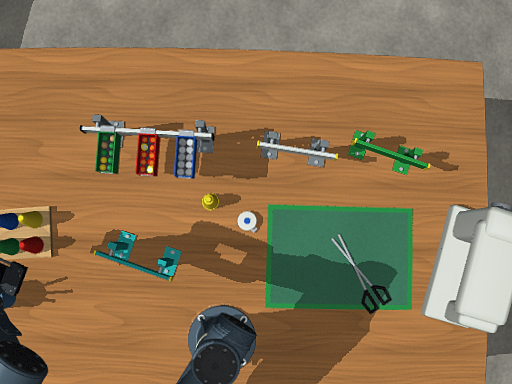

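View pics/wrist0.png

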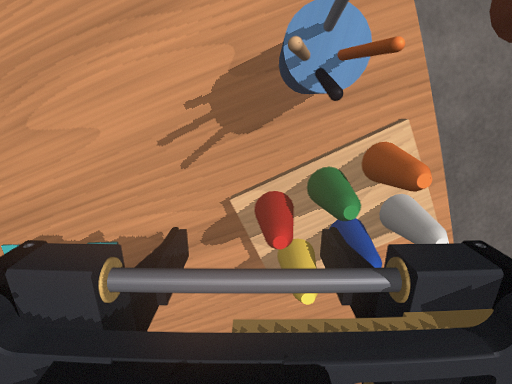

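```bash
cat > h.py <<'E'
import numpy as np, cv2
from rig import bot
def cam(name, st=None):
    ci=bot.camera_info(name)
    K=np.array(ci["camera_matrix"]);k1=ci["k1"]
    if name=="wrist":
        T=np.eye(4);T[:3,:3]=st["tcp_rot"];T[:3,3]=st["position"]
        V=np.linalg.inv(T@np.array(ci["mount"]))
    else: V=np.array(ci["view"])
    return K,np.array([k1,0,0,0,0.]),V
def proj(P,c):
    K,d,V=c
    P=np.atleast_2d(P).astype(float)
    r,_=cv2.Rodrigues(V[:3,:3])
    return cv2.projectPoints(P,r,V[:3,3],K,d)[0][:,0]
def ray(uv,c):
    K,d,V=c
    n=cv2.undistortPoints(np.array([[uv]],float),K,d)[0,0]
    D=V[:3,:3].T@np.array([n[0],n[1],1]);o=-V[:3,:3].T@V[:3,3]
    return o,D
def onz(uv,z,c):
    o,D=ray(uv,c);return o+D*(z-o[2])/D[2]
def tri(obs):
    A=np.zeros((3,3));b=np.zeros(3)
    for uv,c in obs:
        o,D=ray(uv,c);D=D/np.linalg.norm(D);M=np.eye(3)-np.outer(D,D);A+=M;b+=M@o
    return np.linalg.solve(A,b)
def crop(src,dst,x0,y0,x1,y1,f):
    im=cv2.imread(src)[y0:y1,x0:x1]
    cv2.imwrite(dst,cv2.resize(im,None,fx=f,fy=f,interpolation=cv2.INTER_CUBIC))
E
python3 - <<'E'
from h import *
crop("pics/top0.png","pics/t1.png",75,105,235,190,5)
crop("pics/top0.png","pics/t2.png",245,120,355,175,7)
crop("pics/scene0.png","pics/s1.png",290,170,480,250,4)
crop("pics/scene0.png","pics/s2.png",130,225,260,315,6)
E
```

```text
(no output)
```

View pics/t1.png

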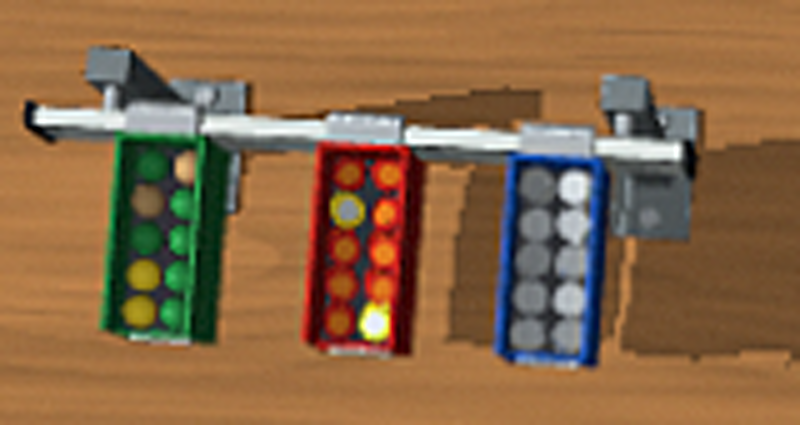

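View pics/t2.png

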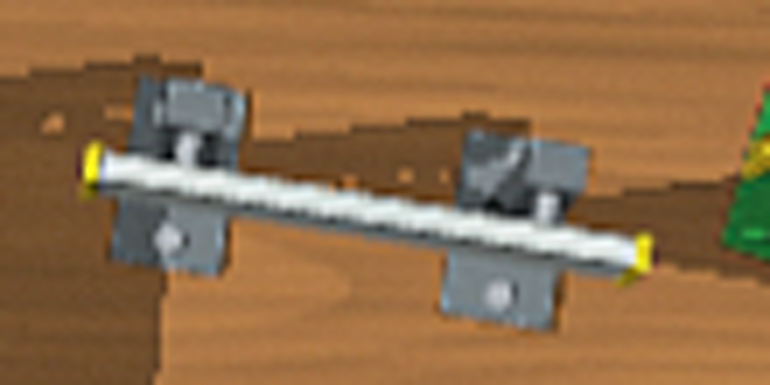

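View pics/s1.png

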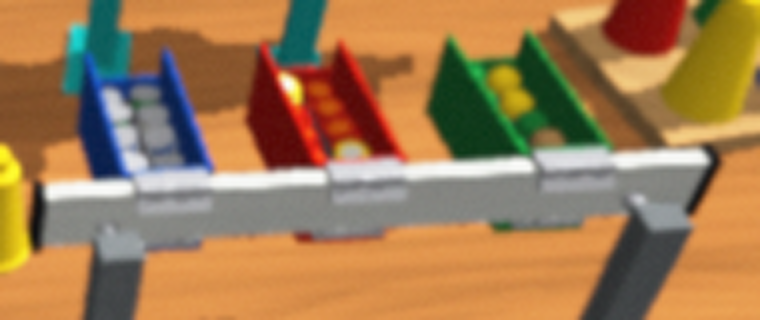

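View pics/s2.png

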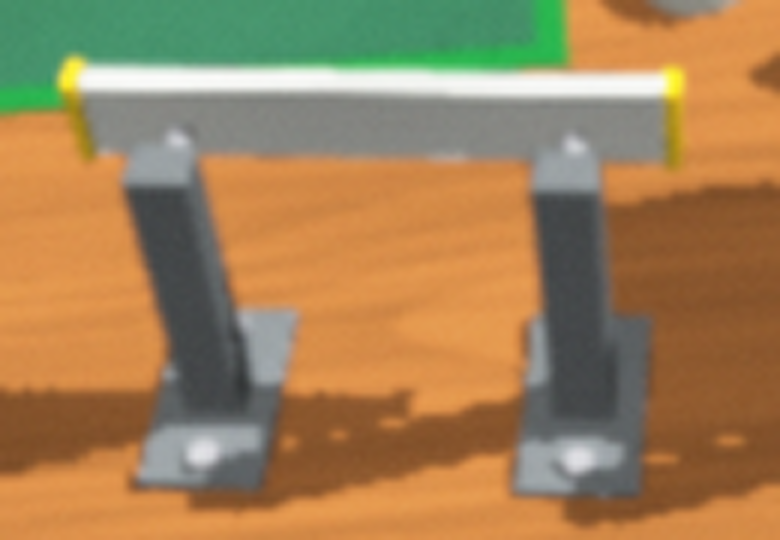

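```bash
python3 - <<'E'
from h import *
def px(u,v,x0,y0,f): return ((u+.5)/f-.5+x0,(v+.5)/f-.5+y0)
ct=cam("top");cs=cam("scene")
def L(nm,a,b,z):
    A=onz(a[0],z,a[1]);B=onz(b[0],z,b[1]);d=A-B
    print(nm,A.round(4),B.round(4),"mid",((A+B)/2).round(4),"len",np.linalg.norm(d).round(4),"yaw of y axis",np.degrees(np.arctan2(-d[0],d[1])).round(2))
L("storage top",(px(32,114,75,105,5),ct),(px(690,150,75,105,5),ct),.22)
L("storage scene",(px(715,152,290,170,4),cs),(px(40,189,290,170,4),cs),.22)
L("job top",(px(92,160,245,120,7),ct),(px(643,245,245,120,7),ct),.16)
L("job scene",(px(677,82,130,225,6),cs),(px(70,77,130,225,6),cs),.16)
# red hook plate centre top z=.223
print(onz(px(365,127,75,105,5),.223,ct), onz(px(367,172,290,170,4),.223,cs))
print("blue",onz(px(557,139,75,105,5),.223,ct),"green",onz(px(163,116,75,105,5),.223,ct))
# front of bin rim: front 40mm high wall z= .22-.058+.04=.202 
print("red front", onz(px(357,350,75,105,5),.202,ct))
for n,u in [("cone",(210,200)),("tape",(247,221))]: print(n,onz(u,.05,ct))
print(onz((135,260),.1,ct),onz((95,252),.12,ct),onz((171,278),.12,ct))
E
```

```text
storage top [0.5996 0.3982 0.22  ] [0.5871 0.0324 0.22  ] mid [0.5933 0.2153 0.22  ] len 0.366 yaw of y axis -1.94
storage scene [0.5942 0.4045 0.22  ] [0.5825 0.0355 0.22  ] mid [0.5883 0.22   0.22  ] len 0.3692 yaw of y axis -1.81
job top [ 0.5816 -0.0918  0.16  ] [ 0.5539 -0.3164  0.16  ] mid [ 0.5677 -0.2041  0.16  ] len 0.2263 yaw of y axis -7.03
job scene [ 0.5767 -0.0892  0.16  ] [ 0.5488 -0.3158  0.16  ] mid [ 0.5627 -0.2025  0.16  ] len 0.2283 yaw of y axis -7.0
[0.59491894 0.21016771 0.223     ] [0.59185394 0.2118227  0.223     ]
blue [0.59068245 0.10469516 0.223     ] green [0.59890185 0.32286868 0.223     ]
red front [0.47505133 0.21229262 0.202     ]
cone [0.42379454 0.04539951 0.05      ]
tape [ 0.3636424  -0.06803021  0.05      ]
[0.23799902 0.25439396 0.1       ] [0.25725915 0.36838543 0.12      ] [0.19122028 0.14415527 0.12      ]
```

```bash
cat >> h.py <<'E'
from scipy.spatial.transform import Rotation as Ro
def Rtool(yaw,tip=0):
    """tool x along heading yaw (deg), z down; tip = front-up angle (deg) of the bin about bin y"""
    x=np.array([np.cos(np.radians(yaw)),np.sin(np.radians(yaw)),0]);z=np.array([0,0,-1.]);y=np.cross(z,x)
    R=np.c_[x,y,z]
    by=np.array([-x[1],x[0],0])  # bin y (left)
    return Ro.from_rotvec(by*np.radians(tip)).as_matrix()@R   # +rot about y: z->x, front(-x)->up
def row(p,R,s=None):
    s=s or bot.read_state();R0=s["tcp_rot"];R0=Ro.from_matrix(R0).as_matrix()
    d=R0.T@(np.array(p)-s["position"])/.2
    w=Ro.from_matrix(R0.T@R).as_rotvec()/(np.pi/2)
    return np.r_[d,w].round(4).tolist(), "rows~%.1f/%.1f"%(np.linalg.norm(d)*.2/.0625,np.degrees(np.linalg.norm(w)*np.pi/2)/10.7)
def show():
    s=bot.read_state()
    R=s["tcp_rot"];x=R[:,0];print("t%.2f"%s["time_s"],"pos",s["position"].round(4),"yaw %.2f"%np.degrees(np.arctan2(x[1],x[0])),"tip %.2f"%np.degrees(np.arctan2(-x[2],np.hypot(x[0],x[1]))),"F",s["force"].round(1),"M",s["moment"].round(2),"op %.3f"%s["opening"],"q",s["joint_positions"].round(0))
    return s
E
python3 - <<'E'
from h import *
show()
print(row([.25,.5,.33],Rtool(80)))
print(row([.531,.213,.28],Rtool(-1.9)))
print(Rtool(0,20).round(2))
E
```

```text
t0.15 pos [0.2092 0.5883 0.2076] yaw 160.41 tip -0.02 F [ 0.7 -0.4 -0.3] M [-0.03  0.01 -0.03] op 1.000 q [ 60.  30.  82.  -0.  68. -10.]
([-0.3402, -0.3486, -0.6116, -0.001, 0.0006, 0.8935], 'rows~2.5/7.5')
([-2.145, -1.2292, -0.3606, -0.0005, 0.0015, 1.8035], 'rows~8.0/15.2')
[[ 0.94  0.   -0.34]
 [ 0.   -1.    0.  ]
 [-0.34  0.   -0.94]]
```

Emit:
carry_out([
  [-0.11, -0.12, -0.3, 0, 0, 0.1],
  [-0.34, -0.35, -0.61, 0, 0, 0.3],
  [-0.34, -0.35, -0.61, 0, 0, 0.9],
  [-0.34, -0.35, -0.61, 0, 0, 0.9],
  [-0.34, -0.35, -0.61, 0, 0, 0.9],
  [-0.34, -0.35, -0.61, 0, 0, 0.9],
  [-0.34, -0.35, -0.61, 0, 0, 0.9],
  [-0.34, -0.35, -0.61, 0, 0, 0.9],
  [-0.34, -0.35, -0.61, 0, 0, 0.9],
], jaw=1)

```text
time_s: 1.27
position: [0.2497, 0.4995, 0.3294]
tcp_rot: [[0.182, 0.983, -0.001], [0.983, -0.182, -0.002], [-0.002, -0.001, -1.0]]
force: [-1.3, 0.1, 0.6]
opening: 1.001
```

```bash
python3 - <<'E'
from h import *
show()
print(row([.45,.35,.33],Rtool(-1.9)))
print(row([.531,.213,.28],Rtool(-1.9)))
E
```

```text
t1.27 pos [0.2497 0.4995 0.3294] yaw 79.50 tip 0.13 F [-1.3  0.1  0.6] M [-0.08  0.06  0.03] op 1.001 q [52. 18. 82. -0. 80. 62.]
([-0.5528, 1.1209, -0.003, 0.0005, 0.0016, 0.9045], 'rows~4.0/7.6')
([-1.152, 1.6442, 0.2479, 0.0005, 0.0016, 0.9045], 'rows~6.5/7.6')
```

Emit:
carry_out([
  [-0.7, 1, 0, 0, 0, 0.9],
  [-0.7, 1, 0, 0, 0, 0.9],
  [-0.7, 1, 0, 0, 0, 0.9],
  [-0.7, 1, 0, 0, 0, 0.9],
  [-0.7, 1, 0, 0, 0, 0.9],
  [-0.7, 1, 0, 0, 0, 0.9],
  [-0.7, 1, 0, 0, 0, 0.9],
  [-0.7, 1, 0, 0, 0, 0.9],
  [-0.7, 1, 0, 0, 0, 0.9],
])

```text
time_s: 2.4
position: [0.4207, 0.3254, 0.3294]
tcp_rot: [[1.0, -0.023, -0.002], [-0.023, -1.0, -0.002], [-0.002, 0.002, -1.0]]
force: [0.8, -0.0, 0.0]
opening: 1.001
```

```bash
python3 - <<'E'
from h import *
show()
print(row([.531,.213,.28],Rtool(-1.9)))
E
```

```text
t2.40 pos [0.4207 0.3254 0.3294] yaw -1.33 tip 0.09 F [ 0.8 -0.   0. ] M [-0.01  0.2   0.02] op 1.001 q [ 26.  16.  86.  -0.  78. 117.]
([0.5645, 0.5484, 0.2471, 0.0014, 0.001, 0.0064], 'rows~2.6/0.1')
```

Emit:
carry_out([
  [0.56, 0.55, 0.25, 0, 0, 0.006],
  [0.56, 0.55, 0.25, 0, 0, 0.006],
  [0.56, 0.55, 0.25, 0, 0, 0.006],
  [0.56, 0.55, 0.25, 0, 0, 0.006],
  [0.56, 0.55, 0.25, 0, 0, 0.006],
])

```text
time_s: 3.02
position: [0.5296, 0.213, 0.2794]
tcp_rot: [[1.0, -0.031, -0.003], [-0.031, -1.0, -0.002], [-0.003, 0.002, -1.0]]
force: [-1.2, -0.2, 0.3]
opening: 1.003
```

```bash
python3 - <<'E'
from h import *
s=show()
im=bot.capture("wrist");cv2.imwrite("pics/w1.png",im)
np.save("s1.npy",s,allow_pickle=True)
crop("pics/w1.png","pics/w1b.png",0,0,512,384,1.55)
E
```

```text
t3.02 pos [0.5296 0.213  0.2794] yaw -1.78 tip 0.14 F [-1.2 -0.2  0.3] M [-0.03  0.21 -0.02] op 1.003 q [ 11.  22.  85.  -0.  74. 103.]
```

View pics/w1b.png

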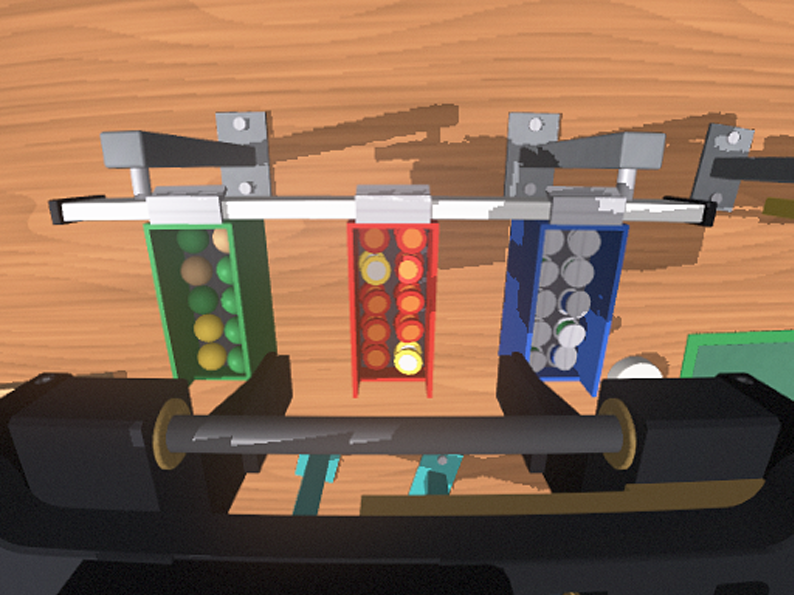

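```bash
python3 - <<'E'
from h import *
crop("pics/w1.png","pics/w1c.png",20,112,150,162,6)
crop("pics/w1.png","pics/w1d.png",205,105,305,265,5)
crop("pics/w1.png","pics/w1e.png",345,112,475,162,6)
E
```

```text
(no output)
```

View pics/w1c.png

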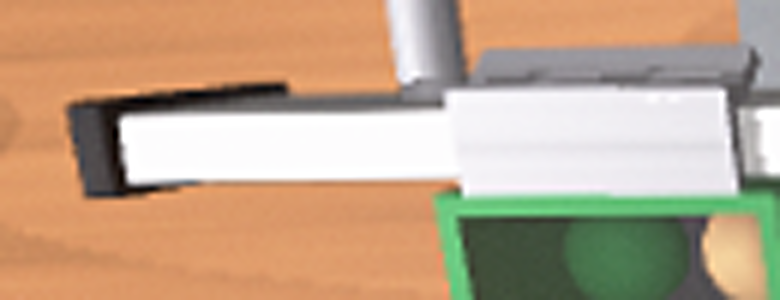

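View pics/w1d.png

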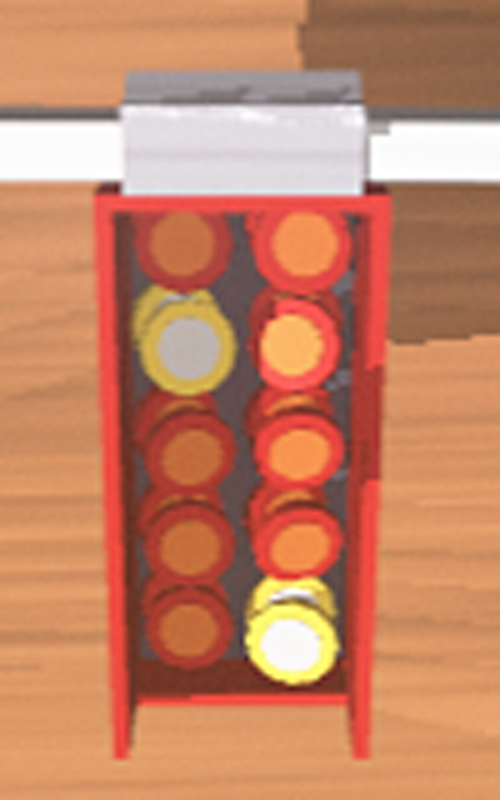

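View pics/w1e.png

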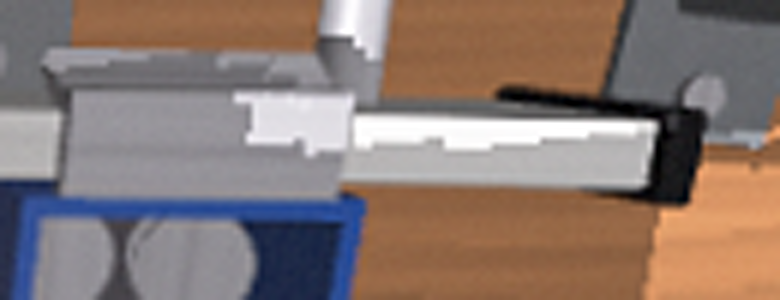

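```bash
python3 - <<'E'
from h import *
def px(u,v,x0,y0,f): return ((u+.5)/f-.5+x0,(v+.5)/f-.5+y0)
s=np.load("s1.npy",allow_pickle=True).item();c=cam("wrist",s)
C=lambda u,v:px(u,v,20,112,6)
E=lambda u,v:px(u,v,345,112,6)
D=lambda u,v:px(u,v,205,105,5)
a=onz(C(120,115),.22,c);b=onz(C(125,185),.22,c);e=onz(E(655,122),.22,c);f=onz(E(650,188),.22,c)
print("bar",a.round(4),b.round(4),e.round(4),f.round(4)); d=a+b-e-f;print("yaw",np.degrees(np.arctan2(-d[0],d[1])),"thick",np.linalg.norm(a-b),"len",np.linalg.norm(a-e),"mid",(a+b+e+f)/4)
for n,p,z in [("BL",D(98,193),.222),("BR",D(390,195),.222),("FL",D(113,757),.222),("FR",D(372,757),.222),("pl rl",D(123,104),.223),("pl rr",D(363,106),.223),("pl fl",D(123,193),.223),("pl fr",D(365,193),.223)]: print(n,onz(p,z,c).round(4))
E
```

```text
bar [0.6023 0.3964 0.22  ] [0.5923 0.3982 0.22  ] [0.5895 0.0387 0.22  ] [0.58   0.0379 0.22  ]
yaw -2.004557724149372 thick 0.010126216737724682 len 0.35789358815051686 mid [0.59105498 0.21779879 0.22      ]
BL [0.585  0.2365 0.222 ]
BR [0.583  0.1876 0.222 ]
FL [0.4783 0.2406 0.222 ]
FR [0.4767 0.1911 0.222 ]
pl rl [0.5994 0.2314 0.223 ]
pl rr [0.5978 0.1921 0.223 ]
pl fl [0.5849 0.2322 0.223 ]
pl fr [0.5836 0.1919 0.223 ]
```

```bash
python3 - <<'E'
from h import *
show()
print(row([.531,.2139,.198],Rtool(-2.0)))
E
```

```text
t3.08 pos [0.5294 0.2135 0.2798] yaw -1.75 tip 0.10 F [ 0.7  0.9 -0.7] M [ 0.03  0.13 -0.02] op 0.998 q [ 11.  22.  85.  -0.  74. 103.]
([0.0084, -0.0031, 0.4087, 0.0012, 0.0011, 0.0028], 'rows~1.3/0.0')
```

Emit:
carry_out([
  [0.008, -0.003, 0.2, 0.001, 0.001, 0.003],
  [0.008, -0.003, 0.35, 0.001, 0.001, 0.003],
  [0.008, -0.003, 0.41, 0.001, 0.001, 0.003],
  [0.008, -0.003, 0.41, 0.001, 0.001, 0.003],
  [0.008, -0.003, 0.41, 0.001, 0.001, 0.003],
])

```text
time_s: 3.7
position: [0.5318, 0.2145, 0.1992]
tcp_rot: [[0.999, -0.034, 0.003], [-0.034, -0.999, 0.0], [0.003, -0.0, -1.0]]
force: [0.5, 0.3, 0.3]
opening: 1.0
```

```bash
python3 - <<'E'
from h import *
s=show();print(row([.531,.2139,.198],Rtool(-2.0)))
im=bot.capture("wrist");cv2.imwrite("pics/w2.png",im)
crop("pics/w2.png","pics/w2b.png",0,0,512,384,1.55)
E
```

```text
t3.70 pos [0.5318 0.2145 0.1992] yaw -1.97 tip -0.16 F [0.5 0.3 0.3] M [-0.11  0.12 -0.01] op 1.000 q [ 11.  27.  90.  -0.  63. 103.]
([-0.0041, 0.003, 0.006, -0.0003, -0.0017, 0.0003], 'rows~0.0/0.0')
```

View pics/w2b.png

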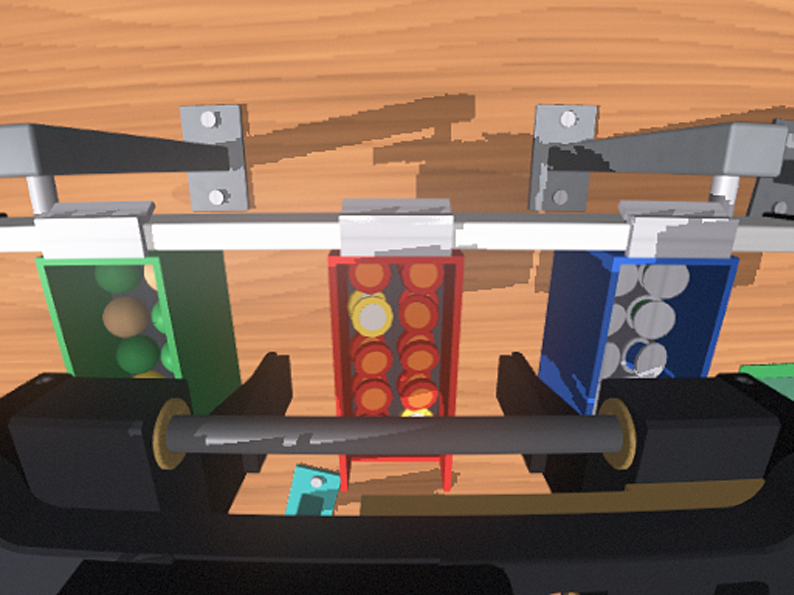

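Emit:
carry_out([
  [0, 0, 0, 0, 0, 0],
  [0, 0, 0, 0, 0, 0],
  [0, 0, 0, 0, 0, 0],
  [0, 0, 0, 0, 0, 0],
  [0, 0, 0, 0, 0, 0],
  [0, 0, 0, 0, 0, 0],
], jaw=-1)

```text
time_s: 4.5
position: [0.5318, 0.2141, 0.1992]
tcp_rot: [[0.999, -0.035, 0.003], [-0.035, -0.999, -0.0], [0.003, 0.0, -1.0]]
force: [-1.0, -1.5, 0.8]
opening: 0.569
```

```bash
python3 - <<'E'
from h import *
s=show()
E
```

```text
t4.50 pos [0.5318 0.2141 0.1992] yaw -1.98 tip -0.15 F [-1.  -1.5  0.8] M [-0.17  0.27  0.03] op 0.569 q [ 11.  27.  90.  -0.  63. 103.]
```

```bash
cat >> h.py <<'E'
def tiprows(fw,up,ths,dx=0,dz=0):
    """rows (tool frame, tool level-ish) for tipping front-up by th about pivot fw ahead, up above TCP; dx fwd, dz up extra at end (mm-> m)"""
    out=[]
    for i,t in enumerate(ths):
        a=np.radians(t);x,z=-fw,-up   # TCP rel pivot, x fwd z up
        x2=x*np.cos(a)+z*np.sin(a);z2=-x*np.sin(a)+z*np.cos(a)
        k=(i+1)/len(ths)
        out.append([round((x2-x+dx*k)/.2,3),0,round(-(z2-z+dz*k)/.2,3),0,round(-t/90,4),0])
    return out
E
python3 - <<'E'
from h import *
for r in tiprows(.064,.0208,[3,6,9,12,15,18,21,24,26,26],.0005,.0005):print(r)
E
```

```text
[np.float64(-0.005), 0, np.float64(-0.017), 0, -0.0333, 0]
[np.float64(-0.009), 0, np.float64(-0.035), 0, -0.0667, 0]
[np.float64(-0.012), 0, np.float64(-0.052), 0, -0.1, 0]
[np.float64(-0.014), 0, np.float64(-0.07), 0, -0.1333, 0]
[np.float64(-0.015), 0, np.float64(-0.088), 0, -0.1667, 0]
[np.float64(-0.015), 0, np.float64(-0.105), 0, -0.2, 0]
[np.float64(-0.014), 0, np.float64(-0.123), 0, -0.2333, 0]
[np.float64(-0.013), 0, np.float64(-0.141), 0, -0.2667, 0]
[np.float64(-0.011), 0, np.float64(-0.153), 0, -0.2889, 0]
[np.float64(-0.011), 0, np.float64(-0.153), 0, -0.2889, 0]
```

Tip the first half, then check the force.

Emit:
carry_out([
  [-0.005, 0, -0.017, 0, -0.033, 0],
  [-0.009, 0, -0.035, 0, -0.067, 0],
  [-0.012, 0, -0.052, 0, -0.1, 0],
  [-0.014, 0, -0.07, 0, -0.133, 0],
  [-0.014, 0, -0.07, 0, -0.133, 0],
])

```text
time_s: 5.12
position: [0.5298, 0.2141, 0.2126]
tcp_rot: [[0.978, -0.035, -0.204], [-0.034, -0.999, 0.007], [-0.204, -0.0, -0.979]]
force: [-0.3, 0.1, -1.1]
opening: 0.568
```

```bash
python3 - <<'E'
from h import *
s=show()
im=bot.capture("wrist");cv2.imwrite("pics/w3.png",im)
crop("pics/w3.png","pics/w3b.png",150,80,362,300,2.7)
E
```

```text
t5.12 pos [0.5298 0.2141 0.2126] yaw -2.01 tip 11.79 F [-0.3  0.1 -1.1] M [-0.02 -0.06 -0.04] op 0.568 q [  9.  31.  81.   2.  79. 101.]
```

View pics/w3b.png

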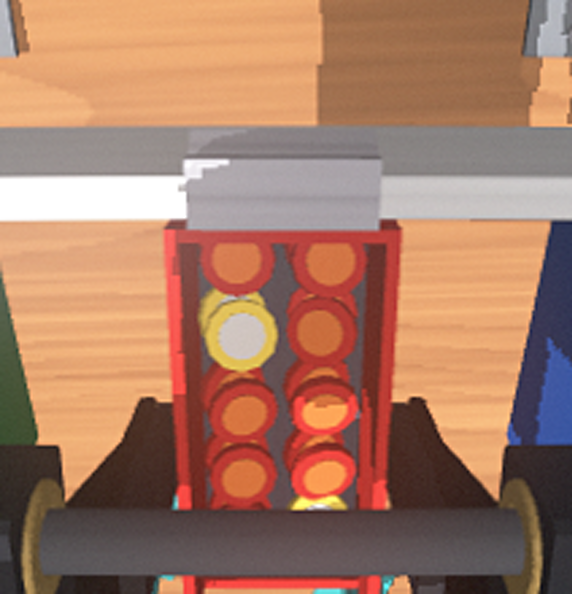

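```bash
python3 - <<'E'
from h import *
s=bot.read_state()
xa=np.array([np.cos(np.radians(-2)),np.sin(np.radians(-2)),0])
p0=np.array([.5318,.2141,.1992]);piv=p0+xa*.064+np.array([0,0,.0208])
by=np.array([-xa[1],xa[0],0])
for t in [15,18,21,24,25]:
    p=piv+Ro.from_rotvec(by*np.radians(t)).apply(p0-piv)+xa*.0004*t/12+np.array([0,0,.0004])*t/12
    print(t,row(p,Rtool(-2,t),s))
print("lift",row(p+[0,0,.045],Rtool(-2,25),s))
E
```

```text
15 ([-0.006, -0.0002, -0.0216, 0.0, -0.0358, 0.0], 'rows~0.1/0.3')
18 ([-0.0097, -0.0002, -0.0394, 0.0, -0.0692, 0.0], 'rows~0.1/0.6')
21 ([-0.0125, -0.0002, -0.0573, 0.0, -0.1025, 0.0], 'rows~0.2/0.9')
24 ([-0.0143, -0.0002, -0.0754, 0.0, -0.1358, 0.0], 'rows~0.2/1.1')
25 ([-0.0147, -0.0002, -0.0814, 0.0, -0.147, 0.0], 'rows~0.3/1.2')
lift ([-0.0606, -0.0002, -0.3017, 0.0, -0.147, 0.0], 'rows~1.0/1.2')
```

Emit:
carry_out([
  [-0.006, 0, -0.022, 0, -0.036, 0],
  [-0.01, 0, -0.039, 0, -0.069, 0],
  [-0.0125, 0, -0.057, 0, -0.1025, 0],
  [-0.0143, 0, -0.0754, 0, -0.136, 0],
  [-0.0147, 0, -0.0814, 0, -0.147, 0],
  [-0.0147, 0, -0.0814, 0, -0.147, 0],
])

```text
time_s: 5.92
position: [0.5303, 0.214, 0.2284]
tcp_rot: [[0.907, -0.035, -0.421], [-0.032, -0.999, 0.014], [-0.421, 0.0, -0.907]]
force: [2.2, -0.1, -3.6]
opening: 0.563
```

```bash
python3 - <<'E'
from h import *
s=show()
im=bot.capture("wrist");cv2.imwrite("pics/w4.png",im)
crop("pics/w4.png","pics/w4b.png",150,80,362,300,2.7)
p=s["position"]
for k in (.01,.025,.06): print(row(p+[0,0,k],s["tcp_rot"],s))
E
```

```text
t5.92 pos [0.5303 0.214  0.2284] yaw -2.01 tip 24.89 F [ 2.2 -0.1 -3.6] M [-0.18 -0.8   0.06] op 0.563 q [  8.  37.  71.   4.  97. 100.]
([-0.021, 0.0, -0.0454, -0.0, 0.0, -0.0], 'rows~0.2/0.0')
([-0.0526, 0.0, -0.1134, -0.0, 0.0, -0.0], 'rows~0.4/0.0')
([-0.1262, 0.0001, -0.2721, -0.0, 0.0, -0.0], 'rows~1.0/0.0')
```

View pics/w4b.png

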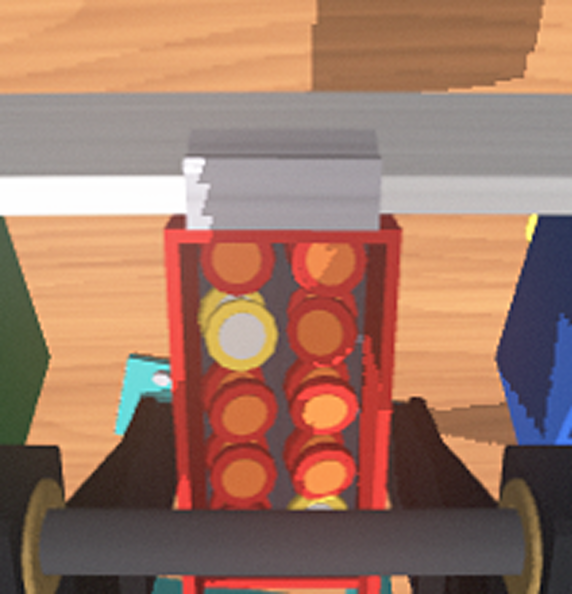

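Emit:
carry_out([
  [-0.01, 0, -0.022, 0, 0, 0],
  [-0.021, 0, -0.0454, 0, 0, 0],
  [-0.021, 0, -0.0454, 0, 0, 0],
])

```text
time_s: 6.35
position: [0.5299, 0.2143, 0.2396]
tcp_rot: [[0.907, -0.034, -0.42], [-0.031, -0.999, 0.015], [-0.42, -0.0, -0.907]]
force: [0.2, -0.7, -2.6]
opening: 0.565
```

```bash
python3 - <<'E'
from h import *
s=show()
p=s["position"]
for k in (.02,.05): print(row(p+[0,0,k],s["tcp_rot"],s))
E
```

```text
t6.35 pos [0.5299 0.2143 0.2396] yaw -1.97 tip 24.85 F [ 0.2 -0.7 -2.6] M [-0.06 -0.24  0.  ] op 0.565 q [  8.  36.  71.   4.  98. 100.]
([-0.042, -0.0, -0.0907, -0.0, 0.0, 0.0], 'rows~0.3/0.0')
([-0.1051, -0.0, -0.2269, -0.0, 0.0, 0.0], 'rows~0.8/0.0')
```

Free (weight about 2.6 N). Lift on.

Emit:
carry_out([
  [-0.042, 0, -0.0907, 0, 0, 0],
  [-0.105, 0, -0.227, 0, 0, 0],
  [-0.105, 0, -0.227, 0, 0, 0],
  [-0.105, 0, -0.227, 0, 0, 0],
])

```text
time_s: 6.85
position: [0.5292, 0.2142, 0.2888]
tcp_rot: [[0.906, -0.034, -0.421], [-0.031, -0.999, 0.014], [-0.422, 0.0, -0.907]]
force: [0.1, -0.2, -2.3]
opening: 0.571
```

```bash
python3 - <<'E'
from h import *
s=show()
cv2.imwrite("pics/w5.png",bot.capture("wrist"));cv2.imwrite("pics/s5.png",bot.capture("scene"))
crop("pics/w5.png","pics/w5b.png",0,0,512,384,1.55)
crop("pics/s5.png","pics/s5b.png",280,120,480,250,4)
p=s["position"]
print(row([.50,.06,.31],Rtool(-4,20),s))
E
```

```text
t6.85 pos [0.5292 0.2142 0.2888] yaw -1.98 tip 24.93 F [ 0.1 -0.2 -2.3] M [-0.08 -0.23 -0.03] op 0.571 q [  8.  33.  67.   4. 104. 100.]
([-0.1529, 0.7757, -0.0456, 0.0088, 0.0548, 0.0208], 'rows~2.5/0.5')
```

View pics/w5b.png

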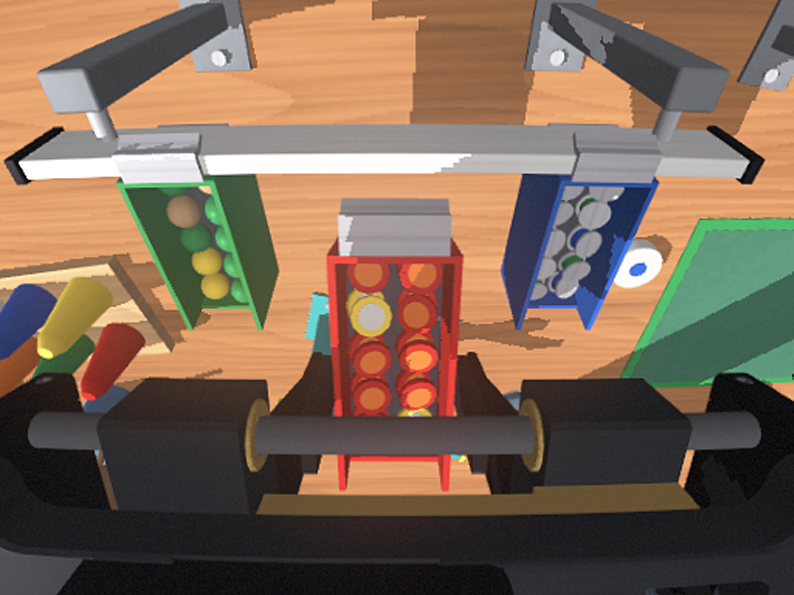

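View pics/s5b.png

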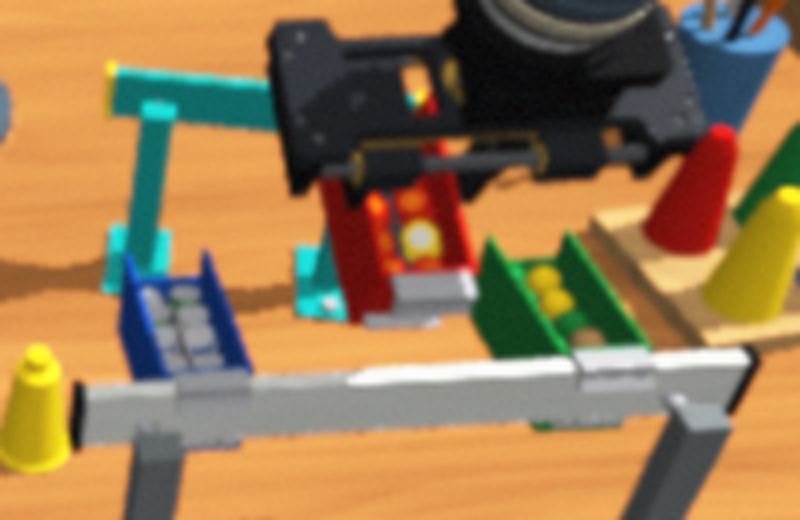

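```bash
python3 - <<'E'
from h import *
s=bot.read_state()
print(row([.52,.2142,.318],Rtool(-2,25),s))
print(row([.49,.04,.318],Rtool(-5,22),s))
E
```

```text
([-0.1036, 0.0014, -0.1158, 0.0004, 0.0003, 0.0001], 'rows~0.5/0.0')
([-0.212, 0.877, -0.0646, 0.0137, 0.0336, 0.0307], 'rows~2.9/0.4')
```

Emit:
carry_out([
  [-0.1, 0, -0.116, 0, 0, 0],
  [-0.104, 0, -0.116, 0, 0, 0],
  [-0.14, 0.2, -0.1, 0.004, 0.01, 0.01],
  [-0.18, 0.45, -0.08, 0.008, 0.02, 0.02],
  [-0.2, 0.7, -0.07, 0.0137, 0.0336, 0.03],
  [-0.212, 0.877, -0.065, 0.0137, 0.0336, 0.03],
  [-0.212, 0.877, -0.065, 0.0137, 0.0336, 0.03],
])

```text
time_s: 7.82
position: [0.4896, 0.0379, 0.3168]
tcp_rot: [[0.923, -0.09, -0.375], [-0.083, -0.996, 0.034], [-0.376, 0.0, -0.927]]
force: [0.2, 0.2, -2.1]
opening: 0.569
```

```bash
python3 - <<'E'
from h import *
s=show()
# hook pt target: 45mm above bar centre, 20deg
xa=np.array([np.cos(np.radians(-7)),np.sin(np.radians(-7)),0])
R=Rtool(-7,20)
h=R@np.array([.059,0,-.0208])
p=np.array([.565,-.203,.16+.05])-h
print(p)
print(row([.49,-.13,.30],Rtool(-7,20),s))
print(row(p,R,s))
E
```

```text
t7.83 pos [0.4896 0.0379 0.3168] yaw -5.17 tip 22.09 F [ 0.2  0.2 -2.1] M [-0.04 -0.22 -0.04] op 0.569 q [-8. 24. 78. -1. 99. 87.]
[ 0.5029104  -0.19537636  0.21063358]
([0.1034, 0.8358, 0.0489, 0.0074, 0.0232, 0.019], 'rows~2.7/0.3')
([0.3583, 1.1555, 0.4277, 0.0074, 0.0232, 0.019], 'rows~4.1/0.3')
```

Emit:
carry_out([
  [0.03, 0.3, 0.01, 0.003, 0.01, 0.007],
  [0.06, 0.6, 0.03, 0.005, 0.02, 0.015],
  [0.1, 0.9, 0.05, 0.0074, 0.0232, 0.019],
  [0.1, 0.98, 0.05, 0.0074, 0.0232, 0.019],
  [0.1, 0.98, 0.05, 0.0074, 0.0232, 0.019],
])

```text
time_s: 8.45
position: [0.4867, -0.1584, 0.2991]
tcp_rot: [[0.932, -0.123, -0.34], [-0.115, -0.992, 0.044], [-0.343, -0.002, -0.939]]
force: [0.3, 0.6, -1.4]
opening: 0.564
```

```bash
python3 - <<'E'
from h import *
s=show()
print(row([.49,-.195,.245],Rtool(-7,20),s))
E
```

```text
t8.45 pos [ 0.4867 -0.1584  0.2991] yaw -7.04 tip 20.07 F [ 0.3  0.6 -1.4] M [-0.02 -0.15  0.01] op 0.564 q [-26.  26.  78.  -6.  95.  71.]
([0.1294, 0.1802, 0.2405, -0.0014, 0.0008, -0.0004], 'rows~1.0/0.0')
```

Emit:
carry_out([
  [0.13, 0.18, 0.24, -0.001, 0.001, 0],
  [0.13, 0.18, 0.24, -0.001, 0.001, 0],
  [0.13, 0.18, 0.24, -0.001, 0.001, 0],
  [0.13, 0.18, 0.24, -0.001, 0.001, 0],
])

```text
time_s: 8.95
position: [0.4911, -0.1937, 0.2464]
tcp_rot: [[0.934, -0.121, -0.337], [-0.114, -0.993, 0.041], [-0.34, -0.0, -0.941]]
force: [-0.1, 0.1, -1.6]
opening: 0.567
```

```bash
python3 - <<'E'
from h import *
s=show()
cv2.imwrite("pics/w6.png",bot.capture("wrist"))
np.save("s6.npy",s,allow_pickle=True)
crop("pics/w6.png","pics/w6b.png",0,0,512,384,1.55)
crop("pics/w6.png","pics/w6c.png",40,60,170,160,6)
crop("pics/w6.png","pics/w6d.png",340,60,470,160,6)
E
```

```text
t8.95 pos [ 0.4911 -0.1937  0.2464] yaw -6.94 tip 19.86 F [-0.1  0.1 -1.6] M [-0.07 -0.12  0.03] op 0.567 q [-29.  30.  80.  -7.  89.  69.]
```

View pics/w6b.png

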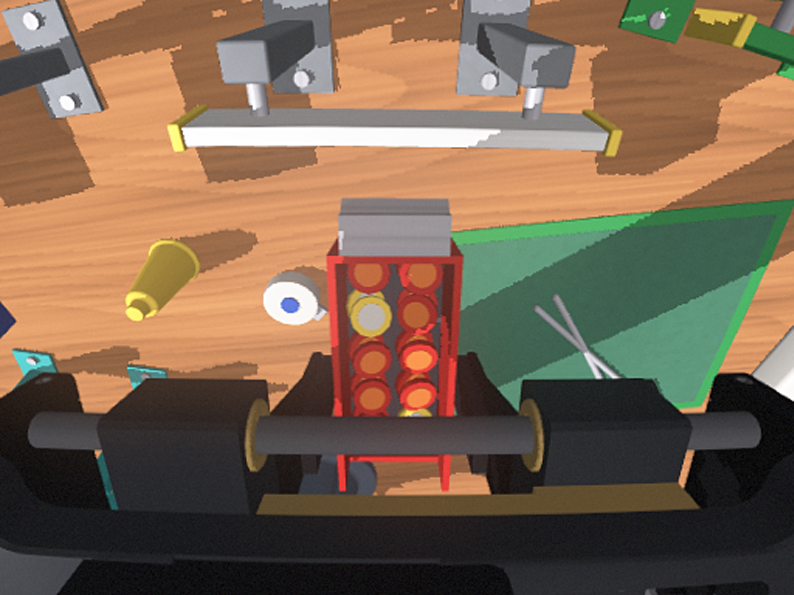

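View pics/w6c.png

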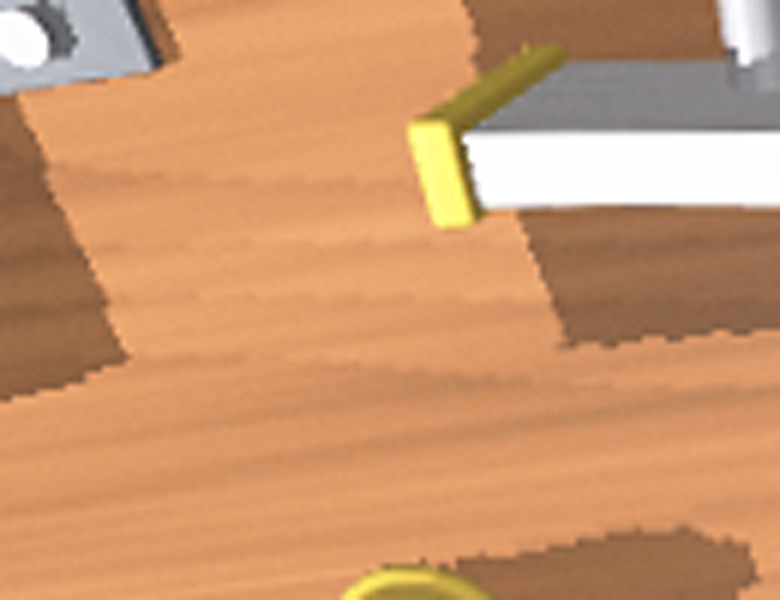

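View pics/w6d.png

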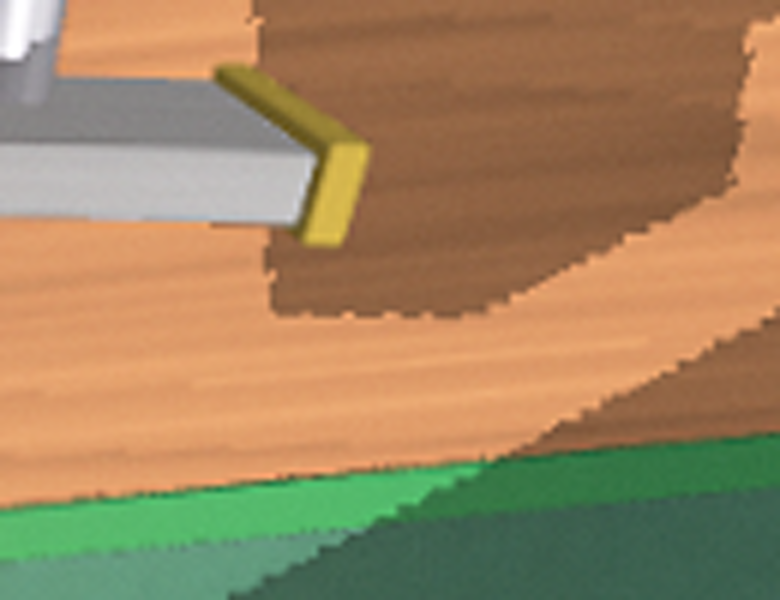

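```bash
python3 - <<'E'
from h import *
crop("pics/w5.png","pics/w5c.png",0,75,130,125,6)
crop("pics/w5.png","pics/w5d.png",390,75,510,125,6)
crop("pics/w5.png","pics/w5e.png",200,120,312,175,7)
crop("pics/w6.png","pics/w6e.png",200,60,312,175,5)
E
```

```text
(no output)
```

View pics/w5c.png

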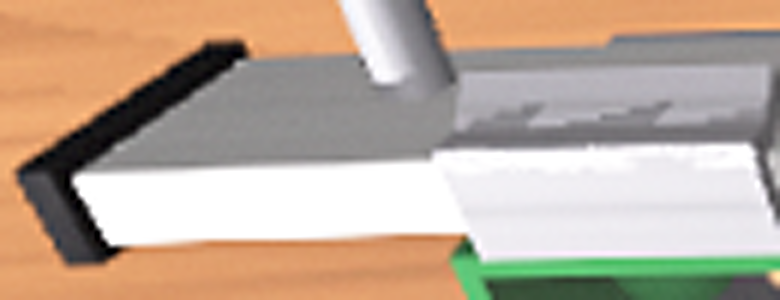

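View pics/w5d.png

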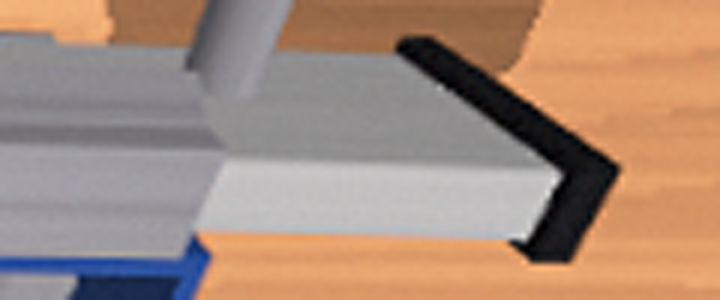

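View pics/w6e.png

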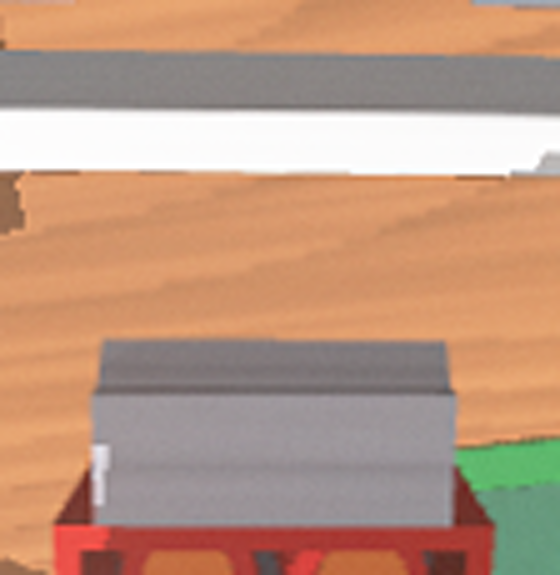

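```bash
python3 - <<'E'
from h import *
def px(u,v,x0,y0,f): return ((u+.5)/f-.5+x0,(v+.5)/f-.5+y0)
def bar(c,pts,z):
    a,b,e,f=[onz(p,z,c) for p in pts]
    d=a+b-e-f;m=(a+b+e+f)/4
    print("mid",m.round(4),"yaw %.2f"%np.degrees(np.arctan2(-d[0],d[1])),"len",np.linalg.norm((a+b-e-f)/2).round(4),"th",np.linalg.norm(a-b).round(4),np.linalg.norm(e-f).round(4))
    return m
s5=dict(position=np.array([.5292,.2142,.2888]),tcp_rot=Rtool(-1.98,24.93))
c5=cam("wrist",s5)
m=bar(c5,[px(72,178,0,75,6),px(108,245,0,75,6),px(560,175,390,75,6),px(525,240,390,75,6)],.22)
s=np.load("s6.npy",allow_pickle=True).item();c=cam("wrist",s)
mj=bar(c,[px(463,133,40,60,6),px(482,206,40,60,6),px(318,154,340,60,6),px(298,224,340,60,6)],.16)
for dz in (-.003,.003):
    bar(c,[px(463,133,40,60,6),px(482,206,40,60,6),px(318,154,340,60,6),px(298,224,340,60,6)],.16+dz)
# predicted plate corners in tool coords: bar mid top = hook (0.059,?, -0.0208) -> back of bin at .054; plate top z -.0238
P=[[.054,.02,-.0238],[.054,-.02,-.0238],[.054+.0118,.02,-.0238],[.054+.0148,.02,-.0238]]
W=[s["position"]+s["tcp_rot"]@np.array(p) for p in P]
print(((proj(W,c)-[200,60]+.5)*5-.5).round(0))
# bin y offset: plate centre u
E
```

```text
mid [0.5911 0.2181 0.22  ] yaw -2.03 len 0.3589 th 0.0094 0.009
mid [ 0.5639 -0.2032  0.16  ] yaw -7.67 len 0.219 th 0.0097 0.0094
mid [ 0.563  -0.2031  0.157 ] yaw -7.67 len 0.2219 th 0.0098 0.0095
mid [ 0.5648 -0.2033  0.163 ] yaw -7.67 len 0.2161 th 0.0095 0.0093
[[455. 512.]
 [ 96. 513.]
 [459. 405.]
 [460. 377.]]
```

```bash
cat >> h.py <<'E'
# home relation (from storage): bar centre line forward of TCP and above TCP
xs=np.array([np.cos(np.radians(-2)),np.sin(np.radians(-2)),0])
HF=(np.array([.59105,.2178,.22])-np.array([.5318,.2141,.1992]))@xs; HU=.0208
JM=np.array([.5639,-.2032,.16]);JY=-7.6
def seat(t,dx=0,dz=0,M=JM,Y=JY,off=0):
    """TCP pose at job rail for tip t, shift dx fwd, dz up, off along bar"""
    xa=np.array([np.cos(np.radians(Y)),np.sin(np.radians(Y)),0]);by=np.array([-xa[1],xa[0],0])
    piv=M+xa*.005+by*off
    r=-xa*(HF+.005)-np.array([0,0,HU])
    return piv+Ro.from_rotvec(by*np.radians(t)).apply(r)+xa*dx+np.array([0,0,dz]),Rtool(Y,t)
E
python3 - <<'E'
from h import *
s=show();print(HF)
for a in [(20,.0004,.04),(20,.0004,.03)]:
    p,R=seat(*a);print(p.round(4),row(p,R,s))
E
```

```text
t9.00 pos [ 0.491  -0.1939  0.2464] yaw -6.96 tip 19.84 F [-0.7 -1.7 -1.5] M [-0.08 -0.15 -0.01] op 0.569 q [-29.  30.  80.  -7.  89.  69.]
0.05908477836308209
[ 0.5025 -0.195   0.2024] ([0.1291, -0.0017, 0.1877, 0.0025, -0.0017, 0.0067], 'rows~0.7/0.1')
[ 0.5025 -0.195   0.1924] ([0.1461, -0.0017, 0.2347, 0.0025, -0.0017, 0.0067], 'rows~0.9/0.1')
```

Emit:
carry_out([
  [0.065, 0, 0.1, 0.0025, -0.0017, 0.0067],
  [0.129, -0.002, 0.188, 0.0025, -0.0017, 0.0067],
  [0.129, -0.002, 0.188, 0.0025, -0.0017, 0.0067],
  [0.129, -0.002, 0.188, 0.0025, -0.0017, 0.0067],
])

```text
time_s: 9.5
position: [0.5024, -0.195, 0.2019]
tcp_rot: [[0.931, -0.132, -0.34], [-0.124, -0.991, 0.046], [-0.343, -0.0, -0.939]]
force: [-0.3, -0.3, -1.2]
opening: 0.564
```

```bash
python3 - <<'E'
from h import *
s=show()
cv2.imwrite("pics/w7.png",bot.capture("wrist"))
np.save("s7.npy",s,allow_pickle=True)
crop("pics/w7.png","pics/w7b.png",0,0,512,384,1.55)
crop("pics/w7.png","pics/w7c.png",60,75,190,155,6)
crop("pics/w7.png","pics/w7d.png",330,75,460,155,6)
E
```

```text
t9.50 pos [ 0.5024 -0.195   0.2019] yaw -7.59 tip 20.06 F [-0.3 -0.3 -1.2] M [-0.13 -0.17  0.06] op 0.564 q [-29.  33.  80.  -7.  85.  71.]
```

View pics/w7b.png

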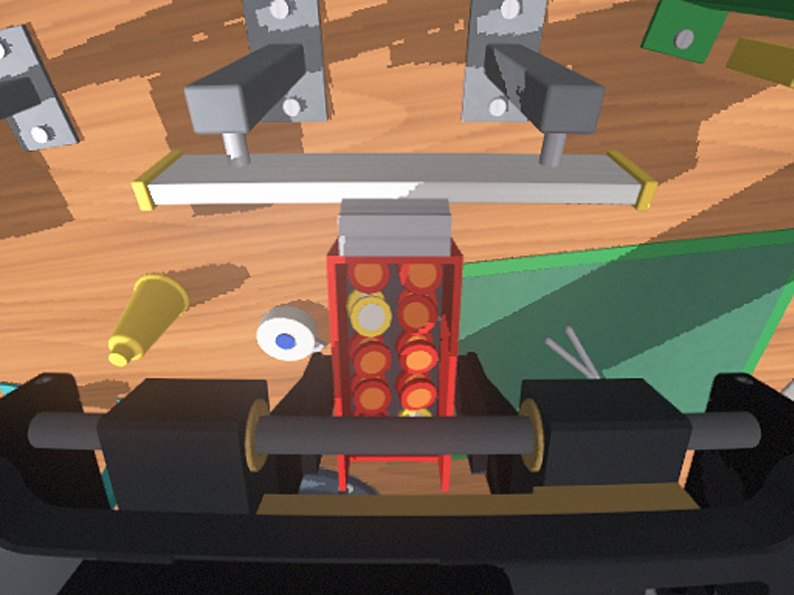

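View pics/w7c.png

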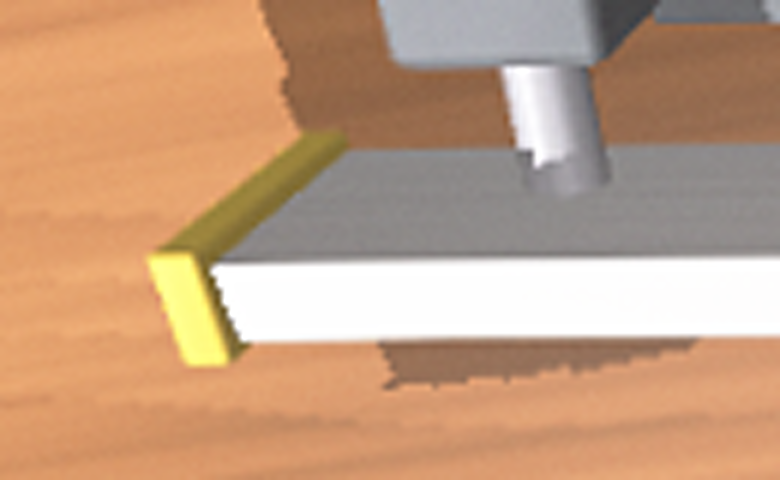

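View pics/w7d.png

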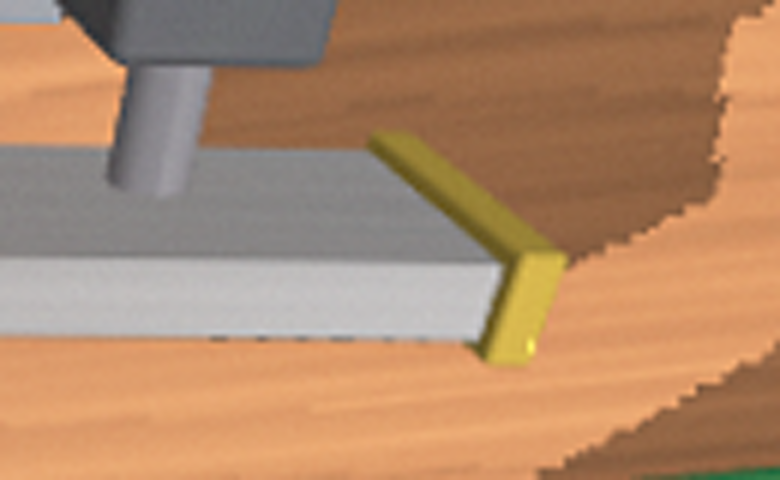

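```bash
python3 - <<'E'
from h import *
def px(u,v,x0,y0,f): return ((u+.5)/f-.5+x0,(v+.5)/f-.5+y0)
s=np.load("s7.npy",allow_pickle=True).item();c=cam("wrist",s)
a,b,e,f=[onz(p,.16,c) for p in [px(213,265,60,75,6),px(240,342,60,75,6),px(505,263,330,75,6),px(478,341,330,75,6)]]
d=a+b-e-f;m=(a+b+e+f)/4
print("mid",m.round(4),"yaw %.2f"%np.degrees(np.arctan2(-d[0],d[1])),"len",np.linalg.norm((a+b-e-f)/2).round(4),"th",np.linalg.norm(a-b).round(4),np.linalg.norm(e-f).round(4))
s=bot.read_state()
for dz in [.03,.02,.012,.006]:
    p,R=seat(20,.0004,dz,M=m,Y=-7.6);print(dz,row(p,R,s))
E
```

```text
mid [ 0.5639 -0.2031  0.16  ] yaw -7.60 len 0.2189 th 0.0095 0.0097
0.03 ([0.0165, -0.0009, 0.0469, 0.0001, 0.0, -0.0001], 'rows~0.2/0.0')
0.02 ([0.0336, -0.0009, 0.0939, 0.0001, 0.0, -0.0001], 'rows~0.3/0.0')
0.012 ([0.0473, -0.0009, 0.1315, 0.0001, 0.0, -0.0001], 'rows~0.4/0.0')
0.006 ([0.0575, -0.0009, 0.1597, 0.0001, 0.0, -0.0001], 'rows~0.5/0.0')
```

Emit:
carry_out([
  [0.0165, -0.001, 0.047, 0, 0, 0],
  [0.0336, -0.001, 0.094, 0, 0, 0],
  [0.041, -0.001, 0.113, 0, 0, 0],
  [0.0473, -0.001, 0.1315, 0, 0, 0],
  [0.052, -0.001, 0.145, 0, 0, 0],
  [0.052, -0.001, 0.145, 0, 0, 0],
])

```text
time_s: 10.3
position: [0.5024, -0.1949, 0.1714]
tcp_rot: [[0.931, -0.132, -0.339], [-0.124, -0.991, 0.045], [-0.342, 0.0, -0.94]]
force: [-0.7, -0.2, -3.3]
opening: 0.572
```

```bash
python3 - <<'E'
from h import *
s=show()
p0,R0=seat(20);d=s["position"]-p0;xa=np.array([np.cos(np.radians(JY)),np.sin(np.radians(JY)),0]);print("rel fwd %.4f up %.4f"%(d@xa,d[2]))
cv2.imwrite("pics/w8.png",bot.capture("wrist"))
cv2.imwrite("pics/s8.png",bot.capture("scene"))
crop("pics/w8.png","pics/w8b.png",150,80,362,300,2.7)
crop("pics/s8.png","pics/s8b.png",120,180,270,290,5)
E
```

```text
t10.30 pos [ 0.5024 -0.1949  0.1714] yaw -7.61 tip 20.02 F [-0.7 -0.2 -3.3] M [-0.1  -0.15  0.01] op 0.572 q [-29.  35.  82.  -7.  81.  71.]
rel fwd 0.0003 up 0.0090
```

View pics/w8b.png

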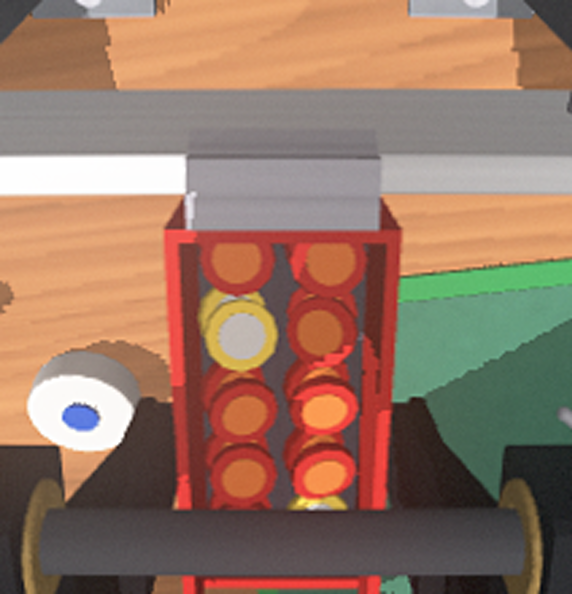

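View pics/s8b.png

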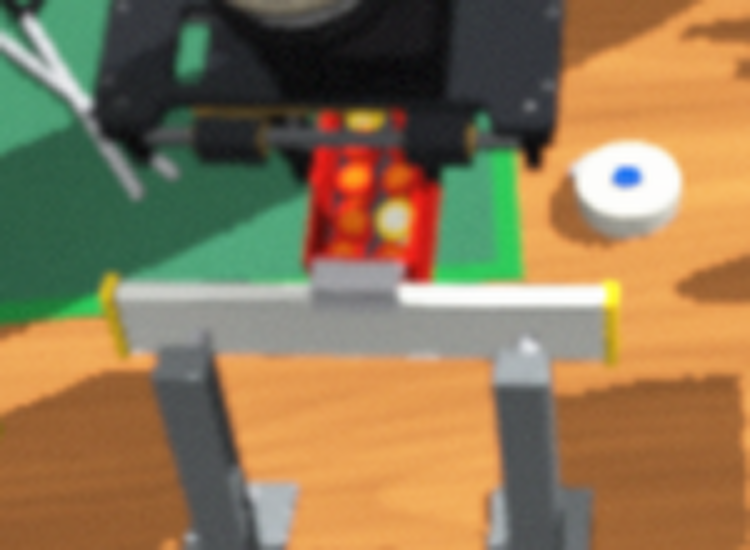

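```bash
python3 - <<'E'
from h import *
s=show()
for dz in [.007,.005,.003,.0015,.0005]:
    p,R=seat(20,.0004,dz);print(dz,row(p,R,s))
E
```

```text
t10.40 pos [ 0.5026 -0.1949  0.1717] yaw -7.61 tip 19.98 F [ 0.3 -0.2 -1.3] M [-0.07 -0.19  0.02] op 0.567 q [-29.  35.  82.  -7.  81.  71.]
0.007 ([0.0035, 0.0004, 0.0109, 0.0001, -0.0002, -0.0001], 'rows~0.0/0.0')
0.005 ([0.007, 0.0004, 0.0203, 0.0001, -0.0002, -0.0001], 'rows~0.1/0.0')
0.003 ([0.0104, 0.0004, 0.0297, 0.0001, -0.0002, -0.0001], 'rows~0.1/0.0')
0.0015 ([0.0129, 0.0004, 0.0367, 0.0001, -0.0002, -0.0001], 'rows~0.1/0.0')
0.0005 ([0.0146, 0.0004, 0.0414, 0.0001, -0.0002, -0.0001], 'rows~0.1/0.0')
```

Emit:
carry_out([
  [0.0035, 0, 0.011, 0, 0, 0],
  [0.007, 0, 0.02, 0, 0, 0],
  [0.0104, 0, 0.0297, 0, 0, 0],
  [0.0104, 0, 0.0297, 0, 0, 0],
])

```text
time_s: 10.9
position: [0.5029, -0.1951, 0.1653]
tcp_rot: [[0.932, -0.132, -0.338], [-0.124, -0.991, 0.045], [-0.341, 0.0, -0.94]]
force: [1.1, 0.5, -1.5]
opening: 0.567
```

```bash
python3 - <<'E'
from h import *
s=show()
p0,R0=seat(20);d=s["position"]-p0;xa=np.array([np.cos(np.radians(JY)),np.sin(np.radians(JY)),0]);print("rel fwd %.4f up %.4f"%(d@xa,d[2]))
for dz in [.001,0,-.001]:
    p,R=seat(20,.0004,dz);print(dz,row(p,R,s))
E
```

```text
t10.90 pos [ 0.5029 -0.1951  0.1653] yaw -7.61 tip 19.94 F [ 1.1  0.5 -1.5] M [-0.05 -0.33 -0.02] op 0.567 q [-29.  36.  82.  -7.  81.  71.]
rel fwd 0.0008 up 0.0029
0.001 ([0.0015, -0.0, 0.0096, 0.0002, -0.0007, -0.0001], 'rows~0.0/0.0')
0 ([0.0032, -0.0, 0.0143, 0.0002, -0.0007, -0.0001], 'rows~0.0/0.0')
-0.001 ([0.0049, -0.0, 0.019, 0.0002, -0.0007, -0.0001], 'rows~0.1/0.0')
```

Emit:
carry_out([
  [0.004, 0, 0.008, 0, 0, 0],
  [0.006, 0, 0.0143, 0, 0, 0],
  [0.006, 0, 0.0143, 0, 0, 0],
])

```text
time_s: 11.28
position: [0.503, -0.195, 0.162]
tcp_rot: [[0.932, -0.132, -0.338], [-0.124, -0.991, 0.045], [-0.341, 0.0, -0.94]]
force: [0.3, 0.5, -0.6]
opening: 0.568
```

```bash
python3 - <<'E'
from h import *
s=show()
p0,R0=seat(20);d=s["position"]-p0;xa=np.array([np.cos(np.radians(JY)),np.sin(np.radians(JY)),0]);print("rel fwd %.4f up %.4f"%(d@xa,d[2]))
for t,dx in [(17,.0008),(14,.0006),(11,.0005),(8,.0004),(5,.0003),(2,.0003),(0,.0003)]:
    p,R=seat(t,dx,0.0002);print(t,row(p,R,s))
cv2.imwrite("pics/w9.png",bot.capture("wrist"))
crop("pics/w9.png","pics/w9b.png",150,80,362,300,2.7)
E
```

```text
t11.28 pos [ 0.503 -0.195  0.162] yaw -7.61 tip 19.95 F [ 0.3  0.5 -0.6] M [-0.1  -0.21  0.03] op 0.568 q [-29.  36.  82.  -7.  80.  71.]
rel fwd 0.0008 up -0.0004
17 ([0.0047, 0.0002, 0.0141, 0.0001, 0.0328, -0.0001], 'rows~0.0/0.3')
14 ([0.0105, 0.0002, 0.0307, 0.0001, 0.0661, -0.0001], 'rows~0.1/0.6')
11 ([0.0176, 0.0001, 0.0468, 0.0001, 0.0995, -0.0001], 'rows~0.2/0.8')
8 ([0.0255, 0.0001, 0.0625, 0.0001, 0.1328, -0.0], 'rows~0.2/1.1')
5 ([0.0343, 0.0001, 0.0777, 0.0001, 0.1661, -0.0], 'rows~0.3/1.4')
2 ([0.0442, 0.0001, 0.0922, 0.0001, 0.1995, -0.0], 'rows~0.3/1.7')
0 ([0.0513, 0.0001, 0.1016, 0.0001, 0.2217, -0.0], 'rows~0.4/1.9')
```

View pics/w9b.png

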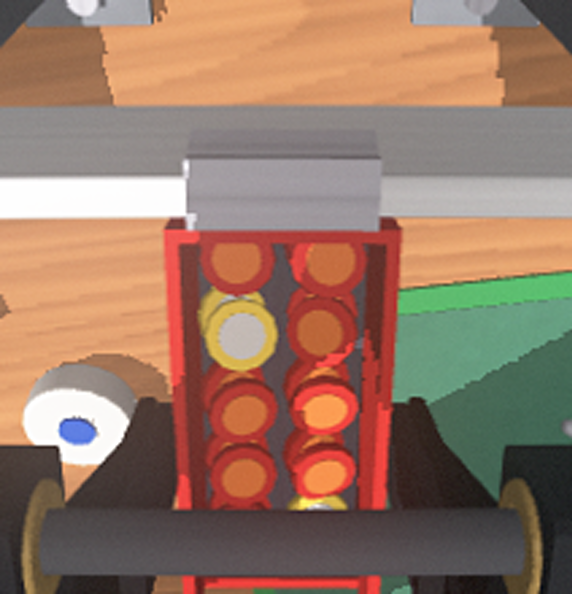

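Emit:
carry_out([
  [0.002, 0, 0.006, 0, 0, 0],
  [0.002, 0, 0.006, 0, 0, 0],
  [0.002, 0, 0.006, 0, 0, 0],
])

```text
time_s: 11.7
position: [0.5029, -0.195, 0.161]
tcp_rot: [[0.932, -0.132, -0.338], [-0.124, -0.991, 0.045], [-0.341, 0.0, -0.94]]
force: [-1.1, 0.2, 0.0]
opening: 0.569
```

```bash
python3 - <<'E'
from h import *
s=show()
p0,R0=seat(20);d=s["position"]-p0;xa=np.array([np.cos(np.radians(JY)),np.sin(np.radians(JY)),0]);print("rel fwd %.4f up %.4f"%(d@xa,d[2]))
up=d[2]+.0004
for t,dx in [(17,.0008),(14,.0006),(11,.0005),(8,.0004)]:
    p,R=seat(t,dx,up);print(t,row(p,R,s))
E
```

```text
t11.70 pos [ 0.5029 -0.195   0.161 ] yaw -7.61 tip 19.96 F [-1.1  0.2  0. ] M [-0.05 -0.09 -0.06] op 0.569 q [-29.  36.  82.  -7.  80.  71.]
rel fwd 0.0007 up -0.0014
17 ([0.0055, 0.0002, 0.0147, 0.0002, 0.0329, -0.0001], 'rows~0.1/0.3')
14 ([0.0112, 0.0002, 0.0313, 0.0002, 0.0662, -0.0001], 'rows~0.1/0.6')
11 ([0.0184, 0.0002, 0.0474, 0.0002, 0.0995, -0.0], 'rows~0.2/0.8')
8 ([0.0263, 0.0002, 0.0631, 0.0002, 0.1329, -0.0], 'rows~0.2/1.1')
```

Emit:
carry_out([
  [0.0055, 0, 0.0147, 0, 0.033, 0],
  [0.0112, 0, 0.0313, 0, 0.066, 0],
  [0.0184, 0, 0.0474, 0, 0.0995, 0],
  [0.0263, 0, 0.0631, 0, 0.133, 0],
  [0.0263, 0, 0.0631, 0, 0.133, 0],
])

```text
time_s: 12.32
position: [0.5032, -0.1951, 0.1477]
tcp_rot: [[0.982, -0.133, -0.138], [-0.132, -0.991, 0.018], [-0.139, 0.0, -0.99]]
force: [-0.0, 0.3, -0.4]
opening: 0.57
```

```bash
python3 - <<'E'
from h import *
s=show()
p0,R0=seat(8);d=s["position"]-p0;xa=np.array([np.cos(np.radians(JY)),np.sin(np.radians(JY)),0]);print("rel fwd %.4f up %.4f"%(d@xa,d[2]))
up=d[2]
for t,dx in [(6,.0003),(4,.0002),(2,.0001),(0,0)]:
    p,R=seat(t,dx,up);print(t,row(p,R,s))
E
```

```text
t12.32 pos [ 0.5032 -0.1951  0.1477] yaw -7.63 tip 7.98 F [-0.   0.3 -0.4] M [-0.03 -0.03  0.02] op 0.570 q [-31.  32.  92.  -4.  64.  68.]
rel fwd 0.0001 up -0.0006
6 ([0.0046, -0.0001, 0.011, 0.0002, 0.022, -0.0004], 'rows~0.0/0.2')
4 ([0.0083, -0.0001, 0.0221, 0.0002, 0.0442, -0.0004], 'rows~0.1/0.4')
2 ([0.0124, -0.0001, 0.033, 0.0002, 0.0664, -0.0004], 'rows~0.1/0.6')
0 ([0.0169, -0.0001, 0.0437, 0.0002, 0.0886, -0.0004], 'rows~0.1/0.7')
```

Emit:
carry_out([
  [0.0046, 0, 0.011, 0, 0.022, 0],
  [0.0083, 0, 0.0221, 0, 0.0442, 0],
  [0.0124, 0, 0.033, 0, 0.0664, 0],
  [0.0169, 0, 0.0437, 0, 0.0886, 0],
  [0.0169, 0, 0.0437, 0, 0.0886, 0],
])

```text
time_s: 12.95
position: [0.505, -0.1955, 0.1391]
tcp_rot: [[0.991, -0.132, -0.001], [-0.132, -0.991, -0.0], [-0.001, 0.0, -1.0]]
force: [-1.3, -0.3, 2.9]
opening: 0.57
```

```bash
python3 - <<'E'
from h import *
s=show()
p0,R0=seat(0);d=s["position"]-p0;xa=np.array([np.cos(np.radians(JY)),np.sin(np.radians(JY)),0]);print("rel fwd %.4f up %.4f"%(d@xa,d[2]))
cv2.imwrite("pics/w10.png",bot.capture("wrist"))
cv2.imwrite("pics/s10.png",bot.capture("scene"))
crop("pics/w10.png","pics/w10b.png",150,80,362,300,2.7)
crop("pics/s10.png","pics/s10b.png",120,180,270,290,5)
crop("pics/w2.png","pics/w2c.png",150,80,362,300,2.7)
E
```

```text
t12.95 pos [ 0.505  -0.1955  0.1391] yaw -7.61 tip 0.07 F [-1.3 -0.3  2.9] M [0.   0.33 0.11] op 0.570 q [-33.  29.  98.  -0.  53.  65.]
rel fwd -0.0003 up -0.0001
```

View pics/w10b.png

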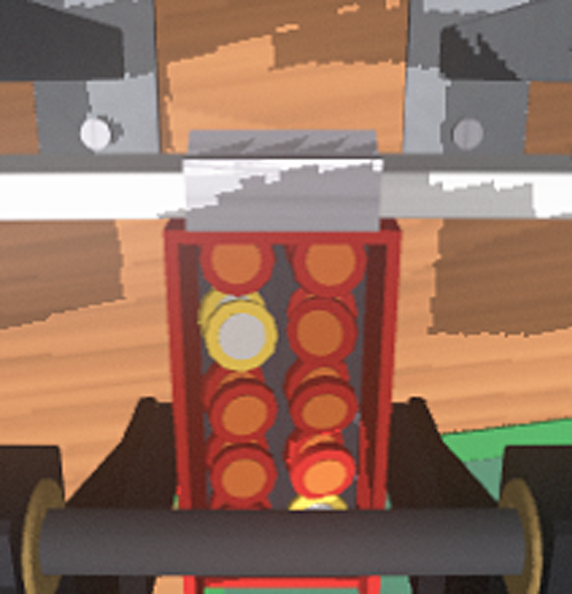

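View pics/w2c.png

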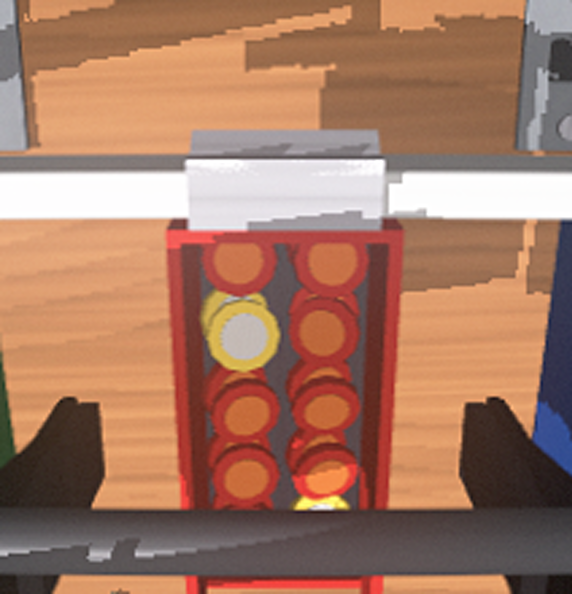

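View pics/s10b.png

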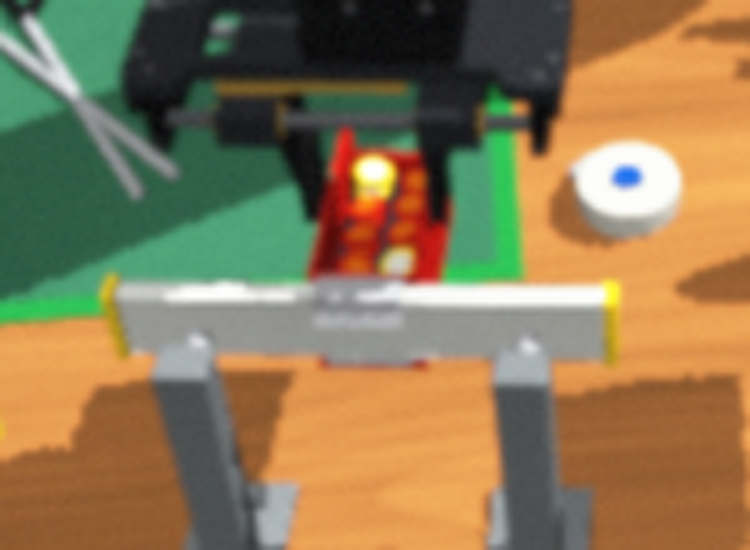

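Emit:
carry_out([
  [0, 0, 0, 0, 0, 0],
  [0, 0, 0, 0, 0, 0],
  [0, 0, 0, 0, 0, 0],
  [0, 0, 0, 0, 0, 0],
  [0, 0, 0, 0, 0, 0],
  [0, 0, 0, 0, 0, 0],
], jaw=1)

```text
time_s: 13.8
position: [0.505, -0.1955, 0.139]
tcp_rot: [[0.991, -0.132, -0.002], [-0.132, -0.991, -0.0], [-0.002, 0.0, -1.0]]
force: [-0.0, 0.6, -0.3]
opening: 0.994
```

```bash
python3 - <<'E'
from h import *
s=show()
cv2.imwrite("pics/w11.png",bot.capture("wrist"))
crop("pics/w11.png","pics/w11b.png",150,80,362,300,2.7)
E
```

```text
t13.80 pos [ 0.505  -0.1955  0.139 ] yaw -7.59 tip 0.11 F [-0.   0.6 -0.3] M [-0.05  0.16  0.  ] op 0.994 q [-33.  29.  98.  -0.  53.  65.]
```

View pics/w11b.png

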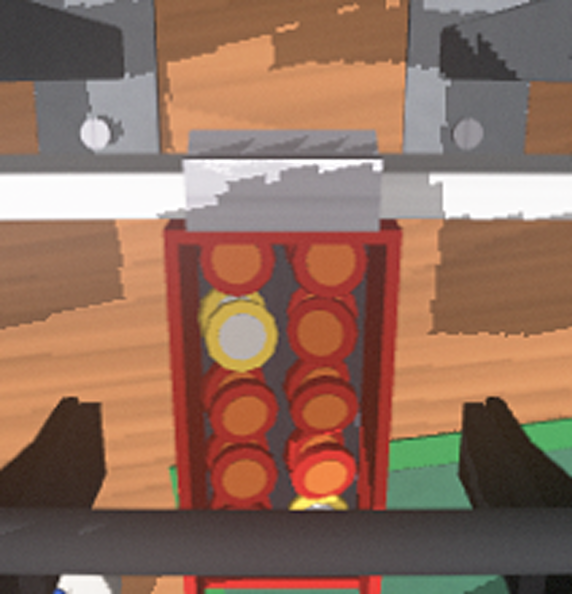

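The bin didn't shift when released, so I'm rising straight up to about 0.24 m.

Emit:
carry_out([
  [0, 0, -0.1, 0, 0, 0],
  [0, 0, -0.3, 0, 0, 0],
  [0, 0, -0.5, 0, 0, 0],
  [0, 0, -0.7, 0, 0, 0],
  [0, 0, -0.7, 0, 0, 0],
  [0, 0, -0.7, 0, 0, 0],
])

```text
time_s: 14.6
position: [0.5047, -0.1951, 0.2785]
tcp_rot: [[0.991, -0.132, -0.003], [-0.132, -0.991, 0.0], [-0.003, 0.0, -1.0]]
force: [-0.3, 0.4, -0.3]
opening: 0.998
```

```bash
python3 - <<'E'
from h import *
s=show();np.save("s12.npy",s,allow_pickle=True)
cv2.imwrite("pics/w12.png",bot.capture("wrist"))
cv2.imwrite("pics/s12.png",bot.capture("scene"));cv2.imwrite("pics/t12.png",bot.capture("top"))
crop("pics/w12.png","pics/w12b.png",0,0,512,384,1.55)
crop("pics/s12.png","pics/s12b.png",0,120,512,330,1.55)
crop("pics/s12.png","pics/s12c.png",120,180,270,290,5)
crop("pics/t12.png","pics/t12b.png",60,90,380,250,2.4)
E
```

```text
t14.60 pos [ 0.5047 -0.1951  0.2785] yaw -7.60 tip 0.16 F [-0.3  0.4 -0.3] M [-0.04  0.18 -0.04] op 0.998 q [-33.  19.  89.  -0.  72.  65.]
```

View pics/w12b.png

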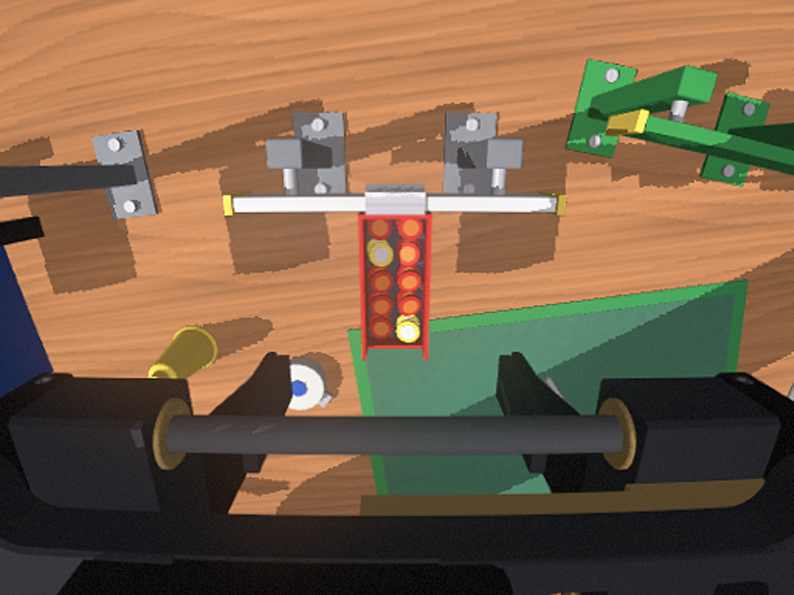

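View pics/s12b.png

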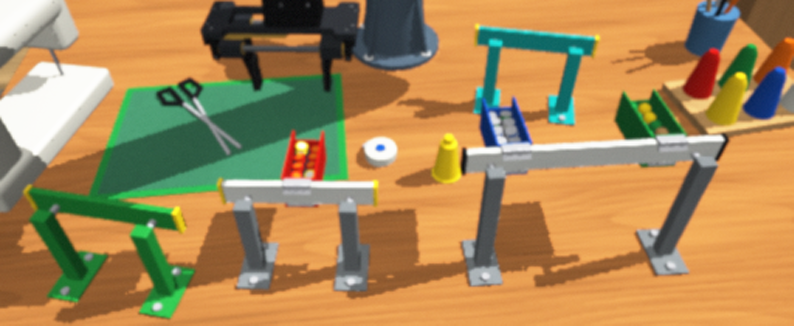

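View pics/s12c.png

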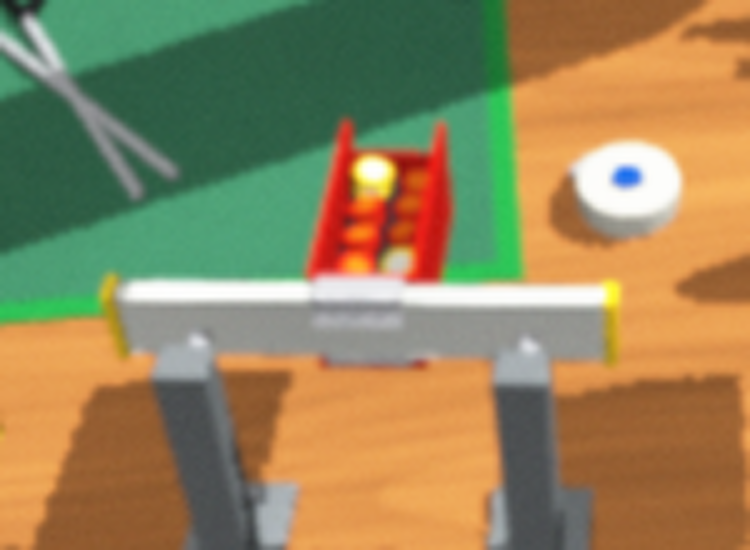

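View pics/t12b.png

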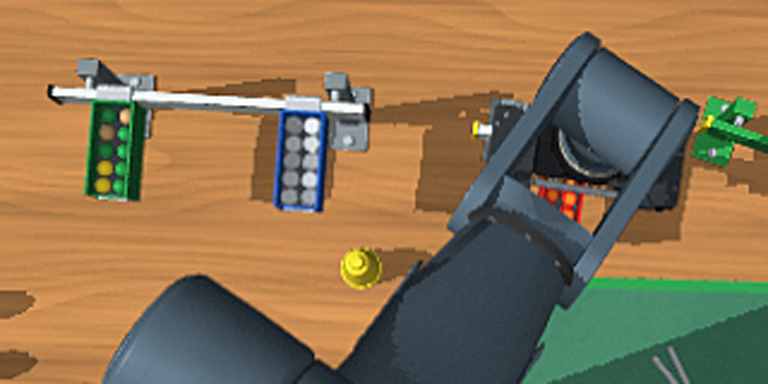

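```bash
python3 - <<'E'
from h import *
print(bot.hand_in()); show()
E
```

```text
the job is handed in; nothing more can be done
None
the job is handed in; nothing more can be done
```

The red bin now hangs near the middle of the yellow-capped job rail, with its lip over the bar and its toe under it. I handed the job in at about 15 s of the 61 s allowed.

- **Moves:** I gripped the bin across its width, tipped the front up 25° about the storage bar's rear top edge and lifted it off. I lowered it onto the job bar at 20°, rotated it level, pressed it home, released it and backed off.
- **Spill:** The tip never went past about 25°, and every picture shows all the buttons still in the bin.
- **Seating:** The close-up at the job rail shows hook and bar where they were when the bin hung on the storage rail. The bin did not shift on release. The scene view shows the lip behind the bar and the toe below it.
- **Level:** I did not measure the hanging angle separately; I judged it from those matching pictures.
- **Other objects:** The blue bin's hook is at the same pixel as at the start. The green bin, thread cone and tape measure look undisturbed by eye.
- **Forces:** Readings between moves stayed under about 5 N.
- **Disagreement:** The top and scene cameras gave the job rail's yaw as about −7.0°, the wrist camera −7.6°. I used the wrist value and the fit confirmed it.

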